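Pack the two-layer drafting kit box

ROBOT

A 6-joint arm with a two-finger parallel gripper is mounted at the origin on the work surface. World frame = base frame: x ahead of the robot, y to its left, z up, the work surface at z = 0. Lengths are in mm, angles in degrees, forces in N, time in s.
With the tool pointing down it reaches from about 300 to 850 mm from the base axis. Payload 4.2 kg.
Tool frame: the origin (TCP) lies at the very end of the fingers, on their centre line; the grasp point (between the pads) lies 19 mm behind it; z points along the fingers, y is the direction in which the jaws open and shut (so a half turn about z gives the same grasp; the last joint's range is limited). The gripper opens to 91 mm and grips with 3 to 60 N. Pads are 32 mm wide; open, the fingers measure 118 mm over their backs; the gripper's body (76 mm by 178 mm) begins 60 mm behind the grasp point.
Start: joints at [-67.323, 18.312, 89.639, -0, 72.044, -1.146], TCP at [232.26, -526.021, 213.976] pointing down, gripper open.
Joint ranges: [-177.97, 177.97], [-48.28, 115.42], [12.27, 149.76], [-77.06, 257.06], [2.81, 150.46], [-146.56, 146.56]. Speed limits (degrees/s): [147.25, 147.25, 180, 180, 180, 180].

INTERFACE

Orientations are given as [roll, pitch, yaw] about the fixed x, y, z axes, in that order (R = Rz(yaw) Ry(pitch) Rx(roll)).
In Python, from workcell import telemetry, grab_frame, job gives the robot as it stands.
- The arm moves only by the tool drive_tool, never from a script. Its argument "moves" is a list of rows, each an object of numbers: "claw": the closure, from -1 (fully open) to 1 (shut); "dx", "dy", "dz": the shift along the tool's x, y, z in units of 20 mm (1.0 is 20 mm); "yaw": the turn about the tool's z in units of 0.15 rad (1.0 is 0.15 rad). In form: [{"claw": .., "dx": .., "dy": .., "dz": .., "yaw": ..}, ...]. A call has 1 to 5 rows; each row shifts and turns the pose as measured when the row begins, along the tool's axes as they then stand; what a row does not reach is not made up. A row lasts 1/8 s, in which the tool goes at most 62.5 mm and 10.7 degrees, less where a joint would pass 70% of its speed; a pose out of reach is approached as far as the arm can. A call with a number of a shift or a turn outside -1 to 1 is refused whole. A call with a gripper value outside its range is refused whole. The fingers move at their own pace and stop on an object; "grip_force" is the grip in N (left out, the last holds). Time passes only in rows, so rows that do not move let the fingers close. It gives the time, the measured TCP pose, the force and the opening at its end, in the units of the state.
- telemetry.state(): the state, without advancing time (a new reading comes with each control period).
- grab_frame(name): name is "side" or "top"; returns a dict with "color" (420x560x3 uint8, blue, green, red), "vertical_fov" (degrees; the focal length in pixels is half the picture's height over the tangent of half this angle, whatever the lens; pixels are square), "cx", "cy" (the principal point, pixels), "pose" (4x4, takes a point from camera to world coordinates). Camera axes: x right, y down, z forward; pixel columns grow to the right and rows downward; lengths in mm; the calibration is good to about 2 mm. A picture is of the moment at which its call begins. There is no depth.
- job.job_done(): hands the job in, once; it reports no verdict.
The state is a dict: "time_s": time; "qpos": joint angles; "qvel": joint speeds; "effort": joint torques, N m; "ee_pos": TCP position; "ee_rot": TCP orientation; "force": force on the tool from outside, world axes, zero at the start; "torque": the same for the moment, N m; "gripper_width": finger opening in mm.
Only numpy, scipy, OpenCV 4.12 (cv2) and the standard library are available. Lean on these libraries where they do the work, as an engineer would, in place of code of your own. Each camera call takes 0.05 s, during which the arm holds its last target.

TASK

Pack the wooden kit box on the light table: first set the round steel weight in the square bottom pocket and the cork sanding block in the long bottom pocket, then lower the plywood divider over them, handle up, until it lies level on the ledges inside the box. Last, lay the metal straightedge flat on the divider, ridge up, beside the handle and inside the box, and let go. Leave the tape roll, glue bottle and mug where they are.

Things in the scene. Friction and masses are not known exactly. Their poses are not given: they have to be found in the camera images.
- kitbox: Open wooden box, fixed, 176 (x) x 226 (y) x 66 mm outside, walls and floor 8 mm (160 x 210 inside). Origin: centre of its underside; z up, y along its long side. For the divider a ledge 14 mm wide runs along the inside of each short (y) end, tops at z = 38 mm. Between them ribs 4 mm thick, tops at z = 20 mm, frame two floor pockets. The layer above the divider is 22 mm deep to the rim.
- square_pocket (a point): Centre of the floor of the square pocket, 55 x 55 mm inside, at box (0, +46, 8) mm; for the round weight. Axes as the box.
- long_pocket (a point): Centre of the floor of the long pocket, 98 mm along box x and 38 mm along box y inside, at box (0, -42, 8) mm; for the sanding block. Axes as the box.
- weight: Round steel drafting weight, a disc 48 mm in diameter and 26 mm high with bevelled rims, 0.2 to 0.4 kg, standing flat. Origin: centre of its underside, z up. In its pocket it stands 14 mm proud of the ribs.
- block: Cork sanding block with a dark rubber sole, 90 (x) x 30 (y) x 26 (z) mm, about 0.06 kg, sole down. Origin: centre of its underside. In its pocket its long axis x lies along box x (either way round) and it stands 14 mm proud of the ribs.
- divider: Loose plywood board 152 (x) x 202 (y) x 6 (z) mm, about 0.18 kg, lying flat with a dark wooden bar handle on top: at its centre, 14 mm wide (x), 80 mm long (y), 20 mm high, so 26 mm high in all. Origin: centre of the board's underside. It fits inside the box with 4 mm to spare on each side, long side along the box's long side, either way round.
- divider_handle (a point): Centre of the divider's handle, 16 mm above the board's underside.
- straightedge: Straightedge: flat bare-steel strip 160 (x) x 36 (y) x 4 mm with a black plastic ridge to grip along its middle, 150 mm long, 14 mm wide, rising 14 mm above the strip (18 mm high in all), about 0.14 kg, ridge up. Origin: centre of its underside. On the divider it fits either side of the handle, in the 73 mm between the handle and the long wall, its x along box y.
- tape_roll: Bystander: paper tape roll lying flat, 84 mm outside diameter, 24 mm high. Origin: centre of its underside.
- glue_bottle: Bystander: white bottle 44 mm in diameter, 100 mm high, upright. Origin: centre of its underside.
- mug: Bystander: white mug 76 mm in diameter, 85 mm high, with a handle. Origin: centre of its underside.
There are look-alikes about, which are no part of the job. Of the things that look like the weight, the smallest one is meant.

How it is judged (in metres and radians):
On the way, in this order (a step that is already met when the one before it is completed fails the run):
1. the weight stands in the square pocket and the sanding block in the long pocket, both let go, the divider and straightedge not yet in the box (z of weight in the frame of kitbox between 0.004 and 0.012 m and horizontal distance between weight and square_pocket below 0.009 m and angle between each of weight, block's own z axis and vertical below 0.12 rad and z of block in the frame of kitbox between 0.004 and 0.012 m and horizontal distance between block and long_pocket below 0.01 m and angle between the x axis of block and the x axis of kitbox, either way round below 0.25 rad and contact force between the fingers and weight below 0.05 N and contact force between the fingers and block below 0.05 N and horizontal distance between each of divider, straightedge and kitbox above 0.15 m), for 0.2 s.
2. the divider lies level on the ledges inside the box over both parts, handle up, let go (z of weight in the frame of kitbox between 0.004 and 0.012 m and horizontal distance between weight and square_pocket below 0.009 m and angle between each of weight, block's own z axis and vertical below 0.12 rad and z of block in the frame of kitbox between 0.004 and 0.012 m and horizontal distance between block and long_pocket below 0.01 m and angle between the x axis of block and the x axis of kitbox, either way round below 0.25 rad and z of divider in the frame of kitbox between 0.034 and 0.0415 m and horizontal distance between divider and kitbox below 0.01 m and angle between divider's own z axis and vertical below 0.04 rad and angle between the y axis of divider and the y axis of kitbox, either way round below 0.1 rad and contact force between the fingers and divider below 0.05 N), for 0.2 s.
At the end, for the whole second after the job is handed in: Weight within 9 mm of the square pocket's centre, block within 10 mm of the long one's, both flat on the floor; divider level on the ledges, handle up (within 4 mm in height, 10 mm of centre); straightedge flat on it, ridge up, inside the walls; all let go and at rest (all of step 2 and z of straightedge in the frame of kitbox between 0.04 and 0.049 m and y of straightedge in the frame of kitbox between -0.035 and 0.035 m and x of straightedge in the frame of kitbox between -0.07 and 0.07 m and angle between straightedge's own z axis and vertical below 0.06 rad and angle between the x axis of straightedge and the y axis of kitbox, either way round below 0.3 rad and linear speed of each of weight, block, divider, straightedge below 0.02 m/s and contact force between the fingers and weight below 0.05 N and contact force between the fingers and block below 0.05 N and contact force between the fingers and straightedge below 0.05 N); the robot touches nothing.
It fails at once if the tape roll is moved more than 30 mm or tipped (distance of tape_roll from where it was at the start of the episode above 0.03 m or angle between tape_roll's own z axis and vertical above 0.5 rad).
It fails at once if the glue bottle is moved more than 30 mm or tipped (distance of glue_bottle from where it was at the start of the episode above 0.03 m or angle between glue_bottle's own z axis and vertical above 0.5 rad).
It fails at once if the mug is moved more than 30 mm or tipped (distance of mug from where it was at the start of the episode above 0.03 m or angle between mug's own z axis and vertical above 0.5 rad).
It also fails if it takes over 72 s, if anything falls off the work surface, if the arm or the gripper's body presses on something with over 40 N, if the wrist force passes 120 N, or if a joint passes its speed limit or range.

## Working session

There is one attempt and no reset: what is moved stays moved. The work goes in short steps, Python scripts to look and compute and a tool call to move; the robot and the scene stay as the last step left them, time stands still between calls to the robot, and variables do not carry over. Pictures are saved under pics/ and viewed, and the job is handed in when it is done.

Besides the shell and the picture viewer there is one more tool, called after "Request:" in YAML: its name, and indented under it one key for each argument. drive_tool: Moves the arm, as the interface text tells. Its arguments: {"type":"object","properties":{"moves":{"type":"array"},"grip_force":{"type":"number"}},"required":["moves"]}

```bash
mkdir -p pics; ls; python3 - <<'E'
from workcell import telemetry, grab_frame, job
import cv2
for n in ("side","top"):
    f=grab_frame(n); cv2.imwrite(f"pics/{n}0.png",f["color"]); print(n,f["vertical_fov"],f["cx"],f["cy"],f["pose"])
s=telemetry.state();print(s)
E
```

```text
pics
side 45.3148554331041 280.72224967067586 204.84942749950042 [[ 9.89886381e-01 -1.05881627e-01  9.44141594e-02  4.75665268e+02]
 [-1.41367524e-01 -6.80698073e-01  7.18794377e-01 -7.68471265e+02]
 [-1.18395821e-02 -7.24871861e-01 -6.88781975e-01  8.12402064e+02]
 [ 0.00000000e+00  0.00000000e+00  0.00000000e+00  1.00000000e+00]]
top 53.303194166197905 279.9582679324269 210.75300501167158 [[ 1.13269486e-02 -9.84504700e-01  1.74991986e-01  4.04882277e+02]
 [-9.99573226e-01 -1.58607276e-02 -2.45316734e-02  4.03794481e+01]
 [ 2.69270480e-02 -1.74639435e-01 -9.84264193e-01  1.06882354e+03]
 [ 0.00000000e+00  0.00000000e+00  0.00000000e+00  1.00000000e+00]]
{'time_s': 0.1, 'qpos': array([-6.73214837e+01,  1.83464924e+01,  8.96992596e+01,  1.88228018e-03,
        7.20437506e+01, -1.14590068e+00]), 'qvel': array([-0.12244878, -0.09496143, -0.05538547, -0.02558477, -0.01251124,
       -0.02878319]), 'effort': array([-4.10916527e-04, -4.13336384e+01, -2.32509792e+01,  7.28727621e-02,
        4.22264845e-02, -4.94307460e-05]), 'ee_pos': array([ 232.09914361, -525.58182432,  213.22030824]), 'ee_rot': array([-1.79910551e+02, -3.57924053e-03,  2.38238325e+01]), 'force': array([-0.24272149, -0.36957044, -0.57424446]), 'torque': array([ 0.00410053,  0.03251104, -0.00939392]), 'gripper_width': 91.21065195332861}
```

View pics/top0.png

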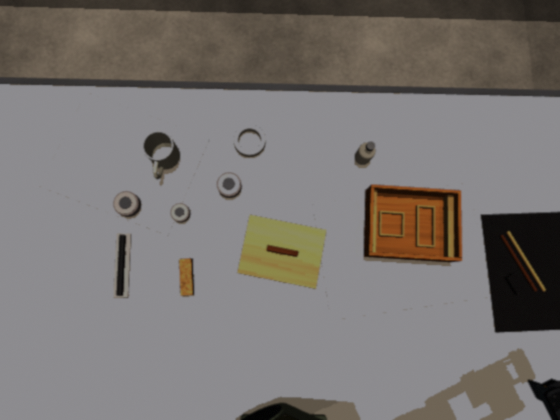

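View pics/side0.png

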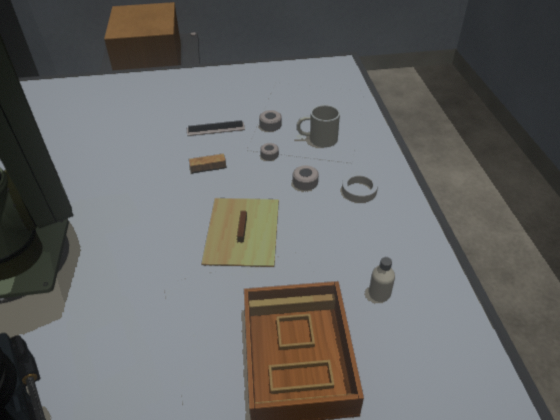

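The top view shows three discs; the smallest is at about (180,212). The block is at (186,277), the straightedge at (123,265), the divider at (283,252) and the box at (414,224). The side view agrees. Next I'll measure them.

```bash
cat > h.py <<'E'
import numpy as np, cv2
from workcell import telemetry, grab_frame, job
def K(f):
    h=f["color"].shape[0]; F=h/2/np.tan(np.radians(f["vertical_fov"])/2); return F
def ray(f,px,z):
    px=np.atleast_2d(px).astype(float); F=K(f); P=f["pose"]
    d=np.c_[(px[:,0]-f["cx"])/F,(px[:,1]-f["cy"])/F,np.ones(len(px))]@P[:3,:3].T
    o=P[:3,3]; return o+d*((z-o[2])/d[:,2])[:,None]
def proj(f,X):
    X=np.atleast_2d(X); P=f["pose"]; c=(X-P[:3,3])@P[:3,:3]; F=K(f)
    return np.c_[c[:,0]/c[:,2]*F+f["cx"],c[:,1]/c[:,2]*F+f["cy"]]
def crop(f,x0,y0,x1,y1,s,name):
    cv2.imwrite("pics/"+name,cv2.resize(f["color"][y0:y1,x0:x1],None,fx=s,fy=s,interpolation=cv2.INTER_CUBIC))
E
python3 - <<'E'
from h import *
f=grab_frame("top"); g=grab_frame("side")
np.save("pics/top.npy",f["color"])
crop(f,100,130,240,310,4,"t_left.png")   # 560x720
crop(f,230,170,470,300,3,"t_right.png")
crop(g,180,90,380,280,3,"s_a.png"); crop(g,230,260,410,420,3,"s_b.png")
E
python3 - <<'E'
import cv2
a=cv2.imread('pics/t_left.png');cv2.imwrite('pics/t_left2.png',a[:600]);
E
```

```text
(no output)
```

View pics/t_left2.png

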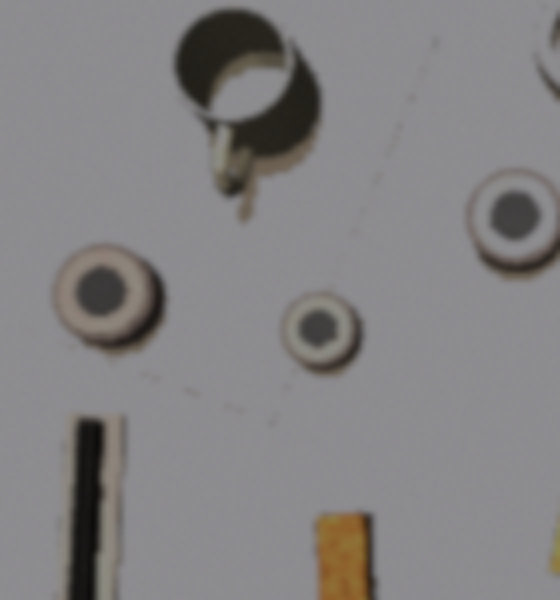

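View pics/t_right.png

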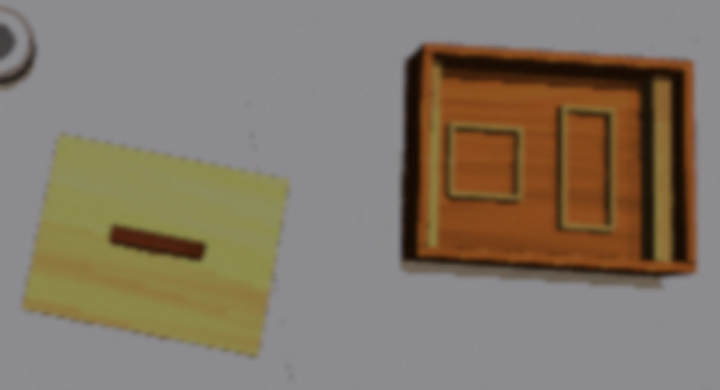

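View pics/s_a.png

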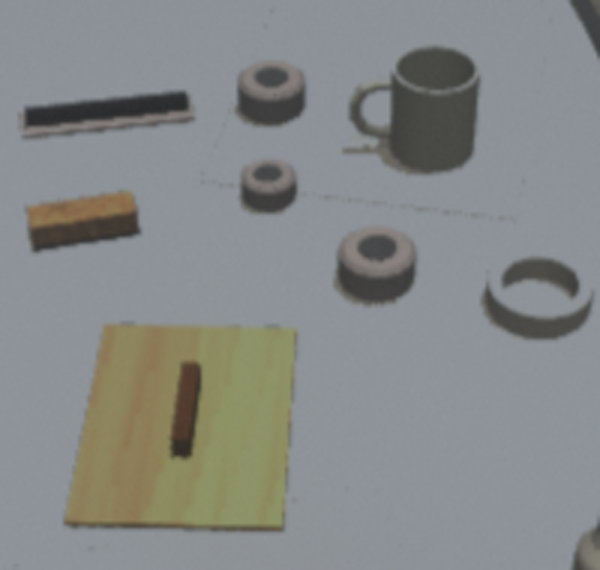

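```bash
python3 - <<'E'
from h import *
f=grab_frame("top"); g=grab_frame("side")
def blob(img,lo,hi,roi):
    x0,y0,x1,y1=roi; hsv=cv2.cvtColor(img,cv2.COLOR_BGR2HSV)
    m=cv2.inRange(hsv[y0:y1,x0:x1],np.array(lo),np.array(hi))
    c,_=cv2.findContours(m,cv2.RETR_EXTERNAL,cv2.CHAIN_APPROX_NONE); c=max(c,key=cv2.contourArea)
    mm=np.zeros_like(m); cv2.drawContours(mm,[c],-1,1,-1)
    ys,xs=np.nonzero(mm); return np.c_[xs+x0,ys+y0], len(xs)
def rep(name,fr,lo,hi,roi,z):
    p,n=blob(fr["color"],lo,hi,roi); W=ray(fr,p,z)[:,:2]
    r=cv2.minAreaRect(W.astype(np.float32))
    C=np.cov(W.T); w,v=np.linalg.eigh(C); a=np.degrees(np.arctan2(v[1,1],v[0,1]))
    print(name,n,"px",p.mean(0).round(1),"mean",W.mean(0).round(1),"rect",np.round(r[0],1),np.round(r[1],1),round(r[2],1),"pca",a.round(1), "L",np.sqrt(12*w).round(1))
hsv=cv2.cvtColor(f["color"],cv2.COLOR_BGR2HSV)
for p in [(180,212),(174,212),(186,277),(123,265),(119,265),(283,252),(262,240),(300,268),(414,224),(150,300),(229,184)]: print(p,hsv[p[1],p[0]])
rep("wdark",f,(0,0,0),(180,255,95),(170,203,186,221),26)
rep("block",f,(8,110,90),(25,255,255),(170,250,205,305),26)
rep("ridge",f,(0,0,0),(180,255,50),(110,225,135,305),18)
rep("handle",f,(0,100,0),(12,255,140),(255,235,310,265),26)
rep("board",f,(12,80,60),(45,255,255),(230,205,335,295),6)
hg=cv2.cvtColor(g["color"],cv2.COLOR_BGR2HSV)
for p in [(208,163),(242,224),(216,127),(268,148)]: print(p,hg[p[1],p[0]])
rep("S ridge",g,(0,0,0),(180,255,50),(180,115,250,140),18)
rep("S board",g,(12,60,60),(45,255,255),(195,190,290,275),6)
E
```

```text
(180, 212) [ 0  8 65]
(174, 212) [ 19  18 112]
(186, 277) [ 15 180 132]
(123, 265) [15 51 20]
(119, 265) [ 0 22 23]
(283, 252) [  9 203  73]
(262, 240) [ 30 111 140]
(300, 268) [ 24 134 141]
(414, 224) [ 12 203 123]
(150, 300) [135   7 143]
(229, 184) [ 0  8 68]
wdark 62 px [179.1 211.6] mean [584.  268.1] rect [583.1 268.3] [20.6 20. ] 3.0 pca 68.0 L [18.7 20.5]
block 432 px [185.7 276.9] mean [422.2 243.3] rect [422.4 242.7] [87.7 29.1] 3.0 pca -174.5 L [28.8 87.7]
ridge 356 px [120.8 265. ] mean [449.6 405.7] rect [451.5 405.7] [144.8  14.8] 1.6 pca -178.5 L [ 14.8 144.3]
handle 128 px [281.8 250.6] mean [489.7   8.6] rect [489.7   8.5] [72.3 10.7] 79.5 pca 79.3 L [10.9 72.4]
board 4620 px [281.8 251.5] mean [489.2   8. ] rect [490.4   7.8] [199.5 149.6] 79.5 pca 79.3 L [149.4 198.8]
(208, 163) [15 96 98]
(242, 224) [ 11 112  82]
(216, 127) [108  27  47]
(268, 148) [110  10  74]
S ridge 172 px [215.8 126.4] mean [452.6 398.1] rect [451.8 398.6] [140.2  17.6] 2.0 pca -178.3 L [ 16.2 139.8]
S board 4497 px [241.8 232.7] mean [4.892e+02 2.000e-01] rect [490.3   6.8] [202.2 150.3] 79.5 pca 79.8 L [149.8 200.7]
```

```bash
python3 - <<'E'
from h import *
f=grab_frame("top"); g=grab_frame("side")
crop(f,355,175,475,270,6,"t_box.png"); crop(g,235,270,375,420,4,"s_box.png"); crop(f,165,195,200,305,5,"t_wb.png");crop(g,240,130,300,180,8,"s_w.png")
E
```

```text
(no output)
```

View pics/t_box.png

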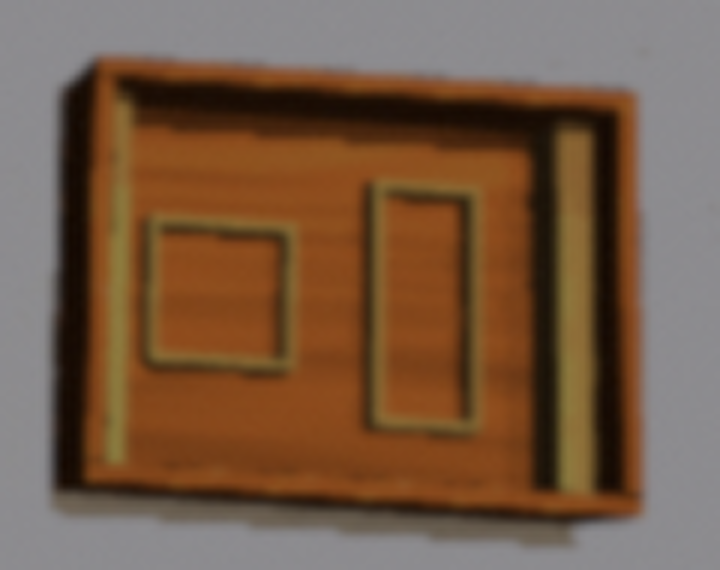

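View pics/s_box.png

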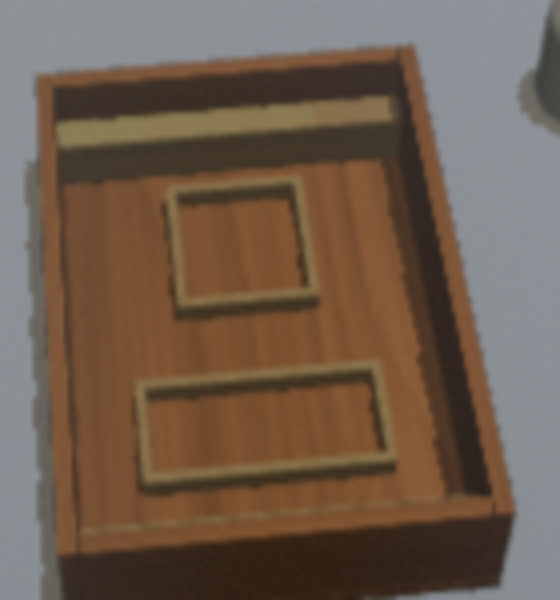

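View pics/t_wb.png

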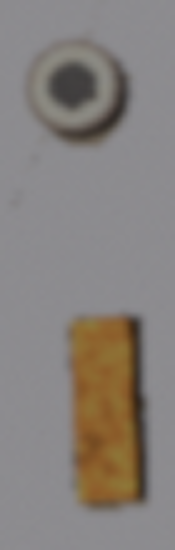

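View pics/s_w.png

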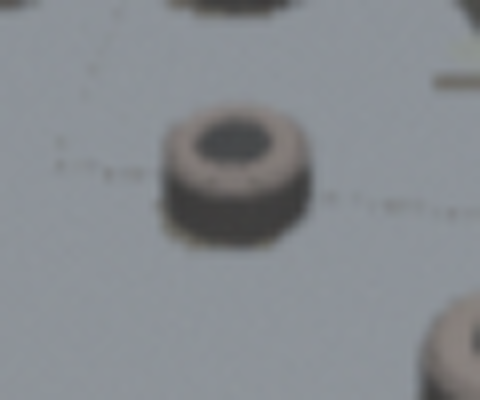

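```bash
cat > box.py <<'E'
from h import *
def rigid(L,W):
    L=np.array(L,float);W=np.array(W,float); lc=L.mean(0);wc=W.mean(0)
    H=(L-lc).T@(W-wc); a=np.arctan2(H[0,1]-H[1,0],H[0,0]+H[1,1]); R=np.array([[np.cos(a),-np.sin(a)],[np.sin(a),np.cos(a)]])
    t=wc-R@lc; return np.degrees(a),t,(L@R.T+t-W)
E
python3 - <<'E'
from box import *
f=grab_frame("top"); g=grab_frame("side")
def U(p,s,x0,y0): return np.array(p,float)/s+[x0,y0]-0.5+0.5/s
T=lambda p:U(p,6,355,175)
S=lambda p:U(p,4,235,270)
# local corners order matching top view: TL=(+x,+y) TR=(+x,-y) BR=(-x,-y) BL=(-x,+y)
def loc(hx,hy,cy): return [(hx,cy+hy),(hx,cy-hy),(-hx,cy-hy),(-hx,cy+hy)]
rim=loc(88,113,0);sq=loc(31.5,31.5,46);lo=loc(53,23,-42)
top=[(rim,66,[(98,60),(635,92),(640,515),(85,487)]),(sq,20,[(148,213),(297,226),(290,373),(145,363)]),(lo,20,[(370,180),(480,190),(478,433),(368,428)])]
# side: +x is right; +y far.  order (+x+y)=far right,(+x-y)=near right,(-x,-y)=near left,(-x,+y) far left
side=[(rim,66,[(412,45),(513,515),(60,555),(38,77)]),(sq,20,[(300,176),(318,298),(178,316),(166,187)]),(lo,20,[(381,361),(396,463),(144,490),(137,382)])]
for fr,cv,D in((f,T,top),(g,S,side)):
    LL=[];WW=[]
    for l,z,p in D:
        W=ray(fr,cv(p),z)[:,:2]; a,t,r=rigid(l,W); print(round(a,2),t.round(1),np.abs(r).max().round(1)); LL+=l;WW+=list(W)
    a,t,r=rigid(LL,WW); print("all",a,t.round(1),np.abs(r).max().round(1))
print("w side",ray(g,[268.6,147.1],26))
# strip at z=4
p=np.array([(62,415),(122,415)])/4+[100,130]-.4;print(ray(f,p,4))
h=cv2.cvtColor(f["color"],cv2.COLOR_BGR2GRAY)
print(h[262:266,105:140])
E
```

```text
-2.61 [ 560.2 -316.2] 1.9
-3.79 [ 559.9 -316.1] 0.9
-3.28 [ 561.  -315.6] 0.8
all -2.8037507777512434 [ 560.5 -316. ] 1.8
-2.97 [ 560.8 -317.1] 1.4
-2.53 [ 560.7 -317.8] 2.5
-2.86 [ 560.9 -317.6] 1.4
all -2.8772070886429324 [ 560.7 -317.5] 3.0
w side [[583.13178634 271.35089539  26.        ]]
[[529.31457066 431.02837882   4.        ]
 [529.86523299 393.37439327   4.        ]]
[[140 141 140 140 141 140 140 141 138 132 130 127  96  48  23  21  22  16
   15  48 100 130 135 128 113 117 135 139 140 140 139 139 140 141 140]
 [140 139 141 140 140 140 140 140 140 135 134 128  95  47  23  22  22  18
   18  51 101 129 135 129 114 119 135 140 140 140 140 140 139 140 139]
 [140 139 140 141 140 140 140 140 139 134 134 127  95  48  23  22  23  18
   18  53 102 131 135 130 115 120 134 140 141 140 140 140 140 140 140]
 [141 141 140 141 140 140 141 140 139 135 133 128  95  48  22  22  23  17
   18  54 103 129 135 130 117 121 135 141 140 140 140 141 140 140 139]]
```

Request:
drive_tool:
  moves:
    - {"claw": -1,"dx": 1,"dy": -1,"dz": 0,"yaw": 0}
    - {"claw": -1,"dx": 1,"dy": -1,"dz": 0,"yaw": 0}
    - {"claw": -1,"dx": 1,"dy": -1,"dz": 0.2,"yaw": 0}
    - {"claw": -1,"dx": 1,"dy": -1,"dz": 0.2,"yaw": 0}
    - {"claw": -1,"dx": 1,"dy": -1,"dz": 0.2,"yaw": 0}
  grip_force: 25

```text
time_s: 1.12
ee_pos: [284.4, -392.5, 201.7]
ee_rot: [179.9, -0.0, 23.6]
force: [0.3, 0.8, -0.3]
gripper_width: 91.1
```

```bash
cat > go.py <<'E'
from h import *
import sys
def togo(x,y,z,yaw=None):
    s=telemetry.state(); p=s["ee_pos"]; a=np.radians(s["ee_rot"][2]); d=np.array([x,y,z])-p
    dx=d[0]*np.cos(a)+d[1]*np.sin(a); dy=d[0]*np.sin(a)-d[1]*np.cos(a)
    o=f"t {s['time_s']:.2f} pos {p.round(1)} rot {s['ee_rot'].round(1)} w {s['gripper_width']:.1f} F {s['force'].round(1)} | dx {dx/20:.2f} dy {dy/20:.2f} dz {-d[2]/20:.2f}"
    if yaw is not None: 
        e=(s["ee_rot"][2]-yaw+180)%360-180
        o+=f" yaw {np.radians(e)/.15:.2f} (world d {d.round(1)})"
    print(o)
if __name__=="__main__": togo(*map(float,sys.argv[1:]))
E
python3 go.py 583.5 269.5 13.5
python3 - <<'E'
from h import *
f=grab_frame("top"); g=grab_frame("side")
p=np.array([(28,208),(130,192),(137,208),(33,228)])/3+[180,90]-.33
W=ray(g,p,26);print(W.round(1),W.mean(0))
for r in (240,264,288): print(r,end=' ');x=np.interp(75,*[a[::-1] if 0 else a for a in (cv2.cvtColor(f["color"],cv2.COLOR_BGR2GRAY)[r,116:120][::-1].astype(float),np.arange(116,120)[::-1])]);print(x,ray(f,[x,r],18)-[0,7,0])
E
```

```text
t 1.12 pos [ 284.4 -392.5  201.7] rot [179.9  -0.   23.6] w 91.1 F [ 0.3  0.8 -0.3] | dx 26.97 dy -24.33 dz 9.41
[[378.8 253.7  26. ]
 [464.9 262.2  26. ]
 [469.4 239.4  26. ]
 [382.7 226.2  26. ]] [423.96295986 245.34993294  26.        ]
240 118.54545454545455 [[511.13432326 409.06096307  18.        ]]
264 117.4375 [[451.69815251 407.12903248  18.        ]]
288 116.3265306122449 [[393.42956485 405.24235481  18.        ]]
```

Request:
drive_tool:
  moves:
    - {"claw": -0.6,"dx": 1,"dy": -0.95,"dz": 0.2,"yaw": 0}
    - {"claw": -0.6,"dx": 1,"dy": -0.95,"dz": 0.2,"yaw": 0}
    - {"claw": -0.6,"dx": 1,"dy": -0.95,"dz": 0.2,"yaw": 0}
    - {"claw": -0.6,"dx": 1,"dy": -0.95,"dz": 0.2,"yaw": 0}
    - {"claw": -0.6,"dx": 1,"dy": -0.95,"dz": 0.2,"yaw": 0}

```text
time_s: 1.85
ee_pos: [339.7, -266.9, 182.4]
ee_rot: [179.5, -0.0, 23.6]
force: [-0.7, 0.2, 0.7]
gripper_width: 72.9
```

Request:
drive_tool:
  moves:
    - {"claw": -0.6,"dx": 1,"dy": -0.95,"dz": 0.2,"yaw": 0}
    - {"claw": -0.6,"dx": 1,"dy": -0.95,"dz": 0.2,"yaw": 0}
    - {"claw": -0.6,"dx": 1,"dy": -0.95,"dz": 0.2,"yaw": 0}
    - {"claw": -0.6,"dx": 1,"dy": -0.95,"dz": 0.2,"yaw": 0}
    - {"claw": -0.6,"dx": 1,"dy": -0.95,"dz": 0.2,"yaw": 0}

```text
time_s: 2.48
ee_pos: [397.6, -141.2, 162.7]
ee_rot: [179.1, -0.2, 23.5]
force: [0.5, 0.3, 0.4]
gripper_width: 72.8
```

Request:
drive_tool:
  moves:
    - {"claw": -0.6,"dx": 1,"dy": -0.9,"dz": 0.2,"yaw": 0}
    - {"claw": -0.6,"dx": 1,"dy": -0.9,"dz": 0.2,"yaw": 0}
    - {"claw": -0.6,"dx": 1,"dy": -0.9,"dz": 0.2,"yaw": 0}
    - {"claw": -0.6,"dx": 1,"dy": -0.9,"dz": 0.2,"yaw": 0}
    - {"claw": -0.6,"dx": 1,"dy": -0.9,"dz": 0.2,"yaw": 0}

```text
time_s: 3.1
ee_pos: [459.7, -19.3, 142.6]
ee_rot: [178.8, -0.4, 23.4]
force: [0.7, 0.4, -0.0]
gripper_width: 73.2
```

```bash
python3 go.py 583.5 269.5 13.5
```

```text
t 3.10 pos [459.7 -19.3 142.6] rot [178.8  -0.4  23.4] w 73.2 F [ 0.7  0.4 -0. ] | dx 11.41 dy -10.80 dz 6.45
```

Request:
drive_tool:
  moves:
    - {"claw": -0.6,"dx": 1,"dy": -0.95,"dz": 0.3,"yaw": 0}
    - {"claw": -0.6,"dx": 1,"dy": -0.95,"dz": 0.3,"yaw": 0}
    - {"claw": -0.6,"dx": 1,"dy": -0.95,"dz": 0.3,"yaw": 0}
    - {"claw": -0.6,"dx": 1,"dy": -0.95,"dz": 0.4,"yaw": 0}
    - {"claw": -0.6,"dx": 1,"dy": -0.95,"dz": 0.4,"yaw": 0}

```text
time_s: 3.72
ee_pos: [521.9, 107.9, 107.7]
ee_rot: [178.5, -0.7, 23.3]
force: [-0.1, 0.6, -0.1]
gripper_width: 72.8
```

Request:
drive_tool:
  moves:
    - {"claw": -0.6,"dx": 1,"dy": -0.95,"dz": 0.4,"yaw": 0}
    - {"claw": -0.6,"dx": 1,"dy": -0.95,"dz": 0.4,"yaw": 0}
    - {"claw": -0.6,"dx": 1,"dy": -0.95,"dz": 0.4,"yaw": 0}
    - {"claw": -0.6,"dx": 1,"dy": -0.95,"dz": 0.4,"yaw": 0}
    - {"claw": -0.6,"dx": 1,"dy": -0.95,"dz": 0.4,"yaw": 0}

```text
time_s: 4.35
ee_pos: [584.9, 235.4, 65.5]
ee_rot: [178.3, -1.0, 23.3]
force: [0.4, -1.0, 0.2]
gripper_width: 73.0
```

```bash
python3 go.py 583.5 269.5 13.5
```

```text
t 4.35 pos [584.9 235.4  65.5] rot [178.3  -1.   23.3] w 73.0 F [ 0.4 -1.   0.2] | dx 0.61 dy -1.59 dz 2.60
```

Request:
drive_tool:
  moves:
    - {"claw": -0.6,"dx": 0.4,"dy": -1,"dz": 0.2,"yaw": 0}
    - {"claw": -0.6,"dx": 0.1,"dy": -0.5,"dz": 0.6,"yaw": 0}
    - {"claw": -0.6,"dx": 0,"dy": 0,"dz": 0.8,"yaw": 0}

```text
time_s: 4.72
ee_pos: [584.8, 268.1, 31.5]
ee_rot: [178.3, -1.1, 23.3]
force: [-0.9, 0.6, -0.2]
gripper_width: 73.0
```

```bash
python3 go.py 583.5 269.5 13.5
```

```text
t 4.72 pos [584.8 268.1  31.5] rot [178.3  -1.1  23.3] w 73.0 F [-0.9  0.6 -0.2] | dx -0.03 dy -0.09 dz 0.90
```

Request:
drive_tool:
  moves:
    - {"claw": -0.6,"dx": 0,"dy": 0,"dz": 0.6,"yaw": 0}
    - {"claw": -0.6,"dx": 0,"dy": 0,"dz": 0.35,"yaw": 0}
    - {"claw": 1,"dx": 0,"dy": 0,"dz": 0,"yaw": 0}
    - {"claw": 1,"dx": 0,"dy": 0,"dz": 0,"yaw": 0}
  grip_force: 30

```text
time_s: 5.22
ee_pos: [583.9, 264.8, 9.5]
ee_rot: [178.2, -0.9, 23.2]
force: [-0.4, 0.0, 1.2]
gripper_width: 56.6
```

```bash
python3 go.py 583.5 269.5 13.5; python3 - <<'E'
from h import *
g=grab_frame("side"); crop(g,200,60,360,200,4,"s1.png")
E
```

```text
t 5.22 pos [583.9 264.8   9.5] rot [178.2  -0.9  23.2] w 56.6 F [-0.4  0.   1.2] | dx 0.07 dy -0.22 dz -0.20
```

View pics/s1.png

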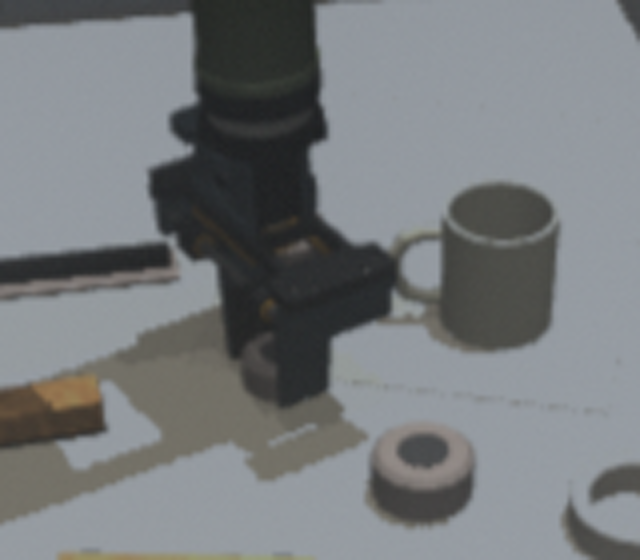

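Request:
drive_tool:
  moves:
    - {"claw": -0.24,"dx": 0.05,"dy": -0.2,"dz": -0.25,"yaw": 0}
    - {"claw": 1,"dx": 0,"dy": 0,"dz": 0,"yaw": 0}
    - {"claw": 1,"dx": 0,"dy": 0,"dz": 0,"yaw": 0}
    - {"claw": 1,"dx": 0,"dy": 0,"dz": 0,"yaw": 0}

```text
time_s: 5.78
ee_pos: [583.8, 269.2, 16.0]
ee_rot: [178.2, -1.0, 23.3]
force: [0.2, -0.9, -1.1]
gripper_width: 46.6
```

```bash
python3 go.py 583.5 269.5 13.5
```

```text
t 5.78 pos [583.8 269.2  16. ] rot [178.2  -1.   23.3] w 46.6 F [ 0.2 -0.9 -1.1] | dx -0.01 dy -0.02 dz 0.12
```

Request:
drive_tool:
  moves:
    - {"claw": 1,"dx": 0,"dy": 0,"dz": -0.3,"yaw": 0}
    - {"claw": 1,"dx": 0,"dy": 0,"dz": -0.7,"yaw": 0}
    - {"claw": 1,"dx": 0,"dy": 0,"dz": -1,"yaw": 0}

```text
time_s: 6.15
ee_pos: [580.2, 269.5, 55.0]
ee_rot: [178.2, -0.6, 23.3]
force: [0.3, 0.4, -3.1]
gripper_width: 46.8
```

```bash
python3 go.py 583.5 269.5 13.5; python3 - <<'E'
from h import *
g=grab_frame("side"); crop(g,230,90,330,190,5,"s2.png")
E
```

```text
t 6.15 pos [580.2 269.5  55. ] rot [178.2  -0.6  23.3] w 46.8 F [ 0.3  0.4 -3.1] | dx 0.15 dy 0.06 dz 2.07
```

View pics/s2.png

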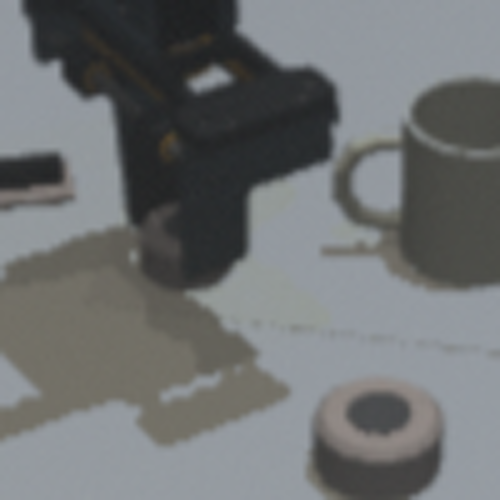

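Request:
drive_tool:
  moves:
    - {"claw": 1,"dx": -0.5,"dy": 1,"dz": -0.6,"yaw": -0.6}
    - {"claw": 1,"dx": -0.6,"dy": 1,"dz": -0.6,"yaw": -0.6}
    - {"claw": 1,"dx": -0.8,"dy": 1,"dz": -0.6,"yaw": -0.6}
    - {"claw": 1,"dx": -0.9,"dy": 1,"dz": -0.6,"yaw": -0.6}
    - {"claw": 1,"dx": -1,"dy": 1,"dz": -0.4,"yaw": -0.2}

```text
time_s: 6.82
ee_pos: [574.3, 144.5, 120.3]
ee_rot: [178.0, -0.3, 46.6]
force: [-0.1, 0.9, -3.6]
gripper_width: 47.0
```

```bash
python3 go.py 562.9 -270.8 25 45
```

```text
t 6.83 pos [574.3 144.5 120.3] rot [178.   -0.3  46.6] w 47.0 F [-0.1  0.9 -3.6] | dx -15.47 dy 13.86 dz 4.76 yaw 0.18 (world d [ -11.4 -415.3  -95.3])
```

Request:
drive_tool:
  moves:
    - {"claw": 1,"dx": -1,"dy": 0.9,"dz": 0,"yaw": 0}
    - {"claw": 1,"dx": -1,"dy": 0.9,"dz": 0,"yaw": 0}
    - {"claw": 1,"dx": -1,"dy": 0.9,"dz": 0,"yaw": 0}
    - {"claw": 1,"dx": -1,"dy": 0.9,"dz": 0,"yaw": 0}
    - {"claw": 1,"dx": -1,"dy": 0.9,"dz": 0,"yaw": 0}

```text
time_s: 7.45
ee_pos: [570.6, 6.0, 125.8]
ee_rot: [177.9, -0.6, 46.6]
force: [0.2, 0.0, -3.3]
gripper_width: 46.7
```

Request:
drive_tool:
  moves:
    - {"claw": 1,"dx": -1,"dy": 0.9,"dz": 0,"yaw": 0}
    - {"claw": 1,"dx": -1,"dy": 0.9,"dz": 0,"yaw": 0}
    - {"claw": 1,"dx": -1,"dy": 0.9,"dz": 0,"yaw": 0}
    - {"claw": 1,"dx": -1,"dy": 0.9,"dz": 0,"yaw": 0}
    - {"claw": 1,"dx": -1,"dy": 0.9,"dz": 0,"yaw": 0}

```text
time_s: 8.07
ee_pos: [566.3, -132.5, 130.1]
ee_rot: [177.8, -0.6, 46.6]
force: [0.2, -0.1, -2.9]
gripper_width: 46.5
```

```bash
python3 go.py 562.9 -270.8 25 45
```

```text
t 8.07 pos [ 566.3 -132.5  130.1] rot [177.8  -0.6  46.6] w 46.5 F [ 0.2 -0.1 -2.9] | dx -5.14 dy 4.63 dz 5.25 yaw 0.19 (world d [  -3.4 -138.3 -105.1])
```

Request:
drive_tool:
  moves:
    - {"claw": 1,"dx": -1,"dy": 0.9,"dz": 0.1,"yaw": 0}
    - {"claw": 1,"dx": -1,"dy": 0.9,"dz": 0.1,"yaw": 0}
    - {"claw": 1,"dx": -1,"dy": 0.9,"dz": 0.2,"yaw": 0}
    - {"claw": 1,"dx": -1,"dy": 0.9,"dz": 0.5,"yaw": 0}
    - {"claw": 1,"dx": -0.8,"dy": 0.7,"dz": 0.8,"yaw": 0}

```text
time_s: 8.7
ee_pos: [564.3, -266.7, 100.4]
ee_rot: [177.5, -0.8, 46.6]
force: [0.3, -0.0, -4.0]
gripper_width: 46.5
```

```bash
python3 go.py 562.9 -270.8 25 45; python3 - <<'E'
from h import *
g=grab_frame("side"); cv2.imwrite("pics/s3.png",g["color"])
E
```

```text
t 8.70 pos [ 564.3 -266.7  100.4] rot [177.5  -0.8  46.6] w 46.5 F [ 0.3 -0.  -4. ] | dx -0.20 dy 0.09 dz 3.77 yaw 0.18 (world d [ -1.4  -4.1 -75.4])
```

View pics/s3.png

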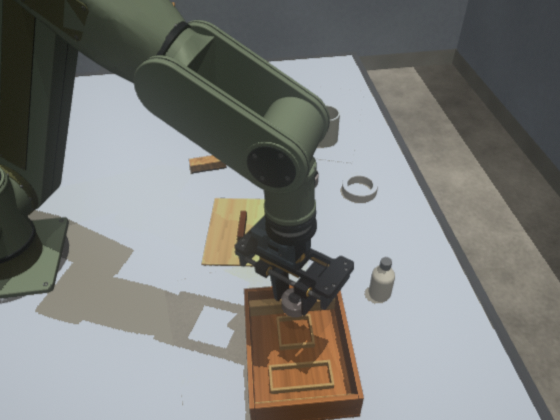

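Request:
drive_tool:
  moves:
    - {"claw": 1,"dx": -0.15,"dy": 0.08,"dz": 1,"yaw": 0}
    - {"claw": 1,"dx": -0.05,"dy": 0,"dz": 1,"yaw": 0}
    - {"claw": 1,"dx": 0,"dy": 0,"dz": 1,"yaw": 0}

```text
time_s: 9.12
ee_pos: [563.7, -275.0, 35.7]
ee_rot: [177.6, -0.7, 46.4]
force: [-0.6, 0.7, -3.4]
gripper_width: 46.5
```

```bash
python3 go.py 562.9 -270.8 25 45; python3 - <<'E'
from h import *
g=grab_frame("side"); crop(g,235,270,375,420,4,"s4.png")
E
```

```text
t 9.12 pos [ 563.7 -275.    35.7] rot [177.6  -0.7  46.4] w 46.5 F [-0.6  0.7 -3.4] | dx 0.13 dy -0.18 dz 0.54 yaw 0.17 (world d [ -0.8   4.2 -10.7])
```

View pics/s4.png

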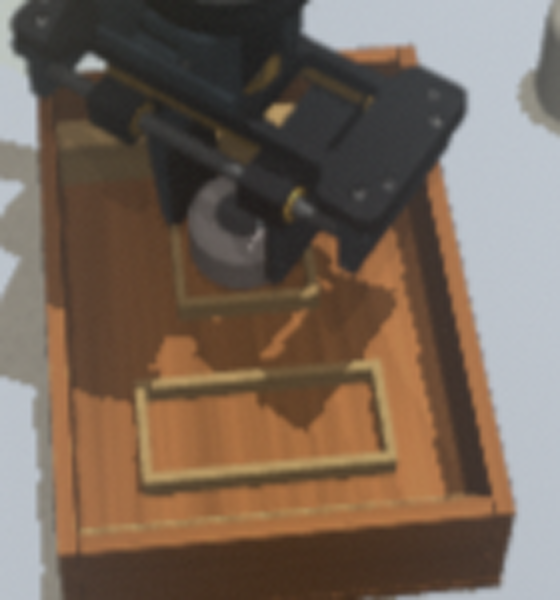

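```bash
python3 - <<'E'
from h import *
g=grab_frame("side"); print(ray(g,[294.5,322.5],46)); print(proj(g,[562.9,-275,46]))
E
```

```text
[[ 562.03438584 -272.43163428   46.        ]]
[[295.21622103 323.6685628 ]]
```

Request:
drive_tool:
  moves:
    - {"claw": 1,"dx": 0.13,"dy": -0.18,"dz": 0,"yaw": 0}
    - {"claw": 1,"dx": 0,"dy": 0,"dz": 0.2,"yaw": 0}

```text
time_s: 9.48
ee_pos: [562.0, -269.5, 30.9]
ee_rot: [177.8, -0.6, 46.5]
force: [-0.6, -0.6, -4.3]
gripper_width: 46.6
```

```bash
python3 go.py 562.9 -270.8 25 45
```

```text
t 9.47 pos [ 562.  -269.5   30.9] rot [177.8  -0.6  46.5] w 46.6 F [-0.6 -0.6 -4.3] | dx -0.02 dy 0.08 dz 0.29 yaw 0.17 (world d [ 0.9 -1.3 -5.9])
```

Request:
drive_tool:
  moves:
    - {"claw": 1,"dx": 0,"dy": 0.07,"dz": 0.15,"yaw": 0}
    - {"claw": 1,"dx": 0,"dy": 0,"dz": 0.12,"yaw": 0}

```text
time_s: 9.72
ee_pos: [564.1, -270.7, 26.4]
ee_rot: [177.7, -0.7, 46.5]
force: [0.5, -1.2, -3.7]
gripper_width: 47.1
```

```bash
python3 go.py 562.9 -270.8 25 45;  python3 - <<'E'
from h import *
g=grab_frame("side"); crop(g,235,270,375,420,4,"s5.png")
E
```

```text
t 9.72 pos [ 564.1 -270.7   26.4] rot [177.7  -0.7  46.5] w 47.1 F [ 0.5 -1.2 -3.7] | dx -0.04 dy -0.04 dz 0.07 yaw 0.17 (world d [-1.2 -0.1 -1.4])
```

View pics/s5.png

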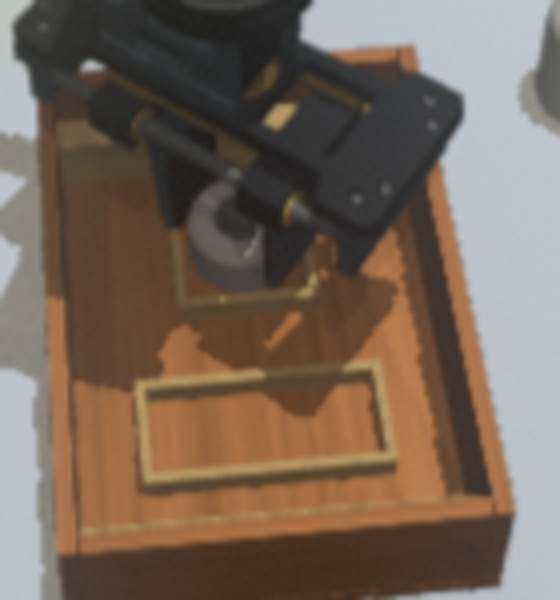

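Not yet on the floor (the force is still about the weight's). I'll go down about 2 mm more and release with a modest opening.

Request:
drive_tool:
  moves:
    - {"claw": 1,"dx": 0,"dy": -0.03,"dz": 0.1,"yaw": 0}
    - {"claw": -0.22,"dx": 0,"dy": 0,"dz": 0,"yaw": 0}
    - {"claw": -0.22,"dx": 0,"dy": 0,"dz": 0,"yaw": 0}
    - {"claw": -0.22,"dx": 0,"dy": 0,"dz": -0.5,"yaw": 0}
    - {"claw": -0.22,"dx": 0,"dy": 0,"dz": -1,"yaw": 0}

```text
time_s: 10.4
ee_pos: [562.9, -270.0, 55.7]
ee_rot: [177.7, -0.7, 46.5]
force: [0.3, -0.4, 0.2]
gripper_width: 55.8
```

```bash
python3 go.py 423 244.3 13.5 5;  python3 - <<'E'
from h import *
g=grab_frame("side"); crop(g,235,270,375,420,4,"s6.png")
E
```

```text
t 10.40 pos [ 562.9 -270.    55.7] rot [177.7  -0.7  46.5] w 55.8 F [ 0.3 -0.4  0.2] | dx 13.82 dy -22.78 dz 2.11 yaw 4.82 (world d [-139.9  514.3  -42.2])
```

View pics/s6.png

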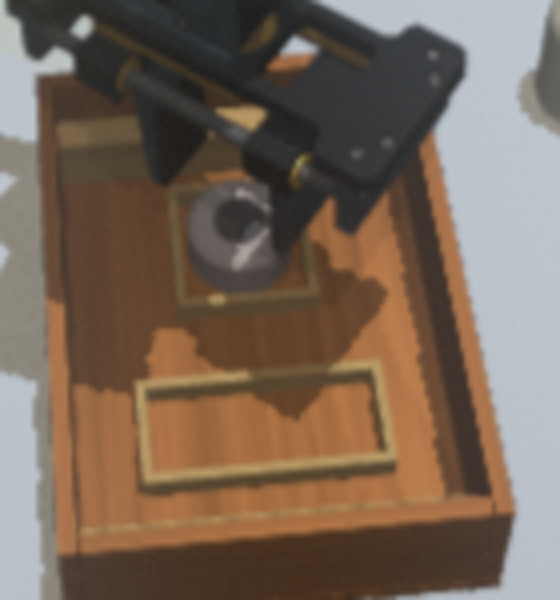

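Request:
drive_tool:
  moves:
    - {"claw": -0.3,"dx": 0.2,"dy": -0.3,"dz": -1,"yaw": 0}
    - {"claw": -0.3,"dx": 0.5,"dy": -0.9,"dz": -1,"yaw": 0.3}
    - {"claw": -0.3,"dx": 0.6,"dy": -1,"dz": 0,"yaw": 0.3}
    - {"claw": -0.3,"dx": 0.6,"dy": -1,"dz": 0,"yaw": 0.3}
    - {"claw": -0.3,"dx": 0.6,"dy": -1,"dz": 0,"yaw": 0.3}

```text
time_s: 11.08
ee_pos: [544.9, -174.4, 101.3]
ee_rot: [177.1, -1.6, 35.7]
force: [0.5, 0.6, -0.2]
gripper_width: 59.3
```

```bash
python3 go.py 423 244.3 13.5 5
```

```text
t 11.07 pos [ 544.9 -174.4  101.3] rot [177.1  -1.6  35.7] w 59.3 F [ 0.5  0.6 -0.2] | dx 7.25 dy -20.56 dz 4.39 yaw 3.57 (world d [-121.9  418.7  -87.8])
```

```bash
python3 - <<'E'
from scipy.spatial.transform import Rotation as R
import numpy as np
for t,p,r in [(1.12,(284,-392),(179.9,0,23.6)),(1.85,(340,-267),(179.5,0,23.6)),(2.48,(398,-141),(179.1,-.2,23.5)),(3.1,(460,-19),(178.8,-.4,23.4)),(3.72,(522,108),(178.5,-.7,23.3)),(4.35,(585,235),(178.3,-1,23.3)),(5.78,(584,269),(178.2,-1,23.3)),(6.15,(580,270),(178.2,-.6,23.3)),(6.82,(574,144),(178,-.3,46.6)),(8.07,(566,-132),(177.8,-.6,46.6)),(8.7,(564,-267),(177.5,-.8,46.6)),(9.12,(564,-275),(177.6,-.7,46.4)),(10.4,(563,-270),(177.7,-.7,46.5)),(11.07,(545,-174),(177.1,-1.6,35.7))]:
    z=R.from_euler('xyz',r,degrees=True).as_matrix()[:,2]; a=np.arctan2(p[1],p[0])
    h=np.degrees(z[:2]); print(t,h.round(2),"rad/tan",(h@[np.cos(a),np.sin(a)]).round(2),(h@[-np.sin(a),np.cos(a)]).round(2))
E
```

```text
1.12 [ 0.04 -0.09] rad/tan 0.1 -0.02
1.85 [ 0.2  -0.46] rad/tan 0.44 -0.24
2.48 [ 0.54 -0.75] rad/tan 0.76 -0.52
3.1 [ 0.84 -0.94] rad/tan 0.88 -0.91
3.72 [ 1.24 -1.1 ] rad/tan 0.99 -1.33
4.35 [ 1.59 -1.17] rad/tan 1.04 -1.67
5.78 [ 1.63 -1.26] rad/tan 0.95 -1.82
6.15 [ 1.26 -1.42] rad/tan 0.55 -1.82
6.82 [ 1.66 -1.16] rad/tan 1.33 -1.52
8.07 [ 2.01 -1.08] rad/tan 2.2 -0.59
8.7 [ 2.36 -1.14] rad/tan 2.62 -0.02
9.12 [ 2.22 -1.15] rad/tan 2.5 -0.06
10.4 [ 2.15 -1.08] rad/tan 2.4 -0.04
11.07 [ 2.99 -1.42] rad/tan 3.28 -0.45
```

Request:
drive_tool:
  moves:
    - {"claw": -0.3,"dx": 0.5,"dy": -1,"dz": -0.1,"yaw": 0.4}
    - {"claw": -0.3,"dx": 0.4,"dy": -1,"dz": -0.1,"yaw": 0.4}
    - {"claw": -0.3,"dx": 0.4,"dy": -1,"dz": 0,"yaw": 0.4}
    - {"claw": -0.3,"dx": 0.3,"dy": -1,"dz": 0,"yaw": 0.4}
    - {"claw": -0.3,"dx": 0.2,"dy": -1,"dz": 0,"yaw": 0.4}

```text
time_s: 11.7
ee_pos: [529.3, -65.5, 104.8]
ee_rot: [177.5, -2.7, 17.9]
force: [-0.3, -0.3, 0.1]
gripper_width: 59.2
```

Request:
drive_tool:
  moves:
    - {"claw": -0.3,"dx": 0.1,"dy": -1,"dz": 0,"yaw": 0.4}
    - {"claw": -0.3,"dx": 0,"dy": -1,"dz": 0,"yaw": 0.4}
    - {"claw": -0.3,"dx": 0,"dy": -1,"dz": 0,"yaw": 0.4}
    - {"claw": -0.3,"dx": 0,"dy": -1,"dz": 0,"yaw": 0.2}
    - {"claw": -0.3,"dx": -0.2,"dy": -1,"dz": 0,"yaw": 0}

```text
time_s: 12.32
ee_pos: [509.2, 35.9, 103.8]
ee_rot: [178.1, -3.6, 5.4]
force: [0.3, -0.9, 0.3]
gripper_width: 59.2
```

```bash
python3 go.py 423 244.3 13.5 5
```

```text
t 12.32 pos [509.2  35.9 103.8] rot [178.1  -3.6   5.4] w 59.2 F [ 0.3 -0.9  0.3] | dx -3.30 dy -10.78 dz 4.52 yaw 0.05 (world d [-86.2 208.4 -90.3])
```

Request:
drive_tool:
  moves:
    - {"claw": -0.3,"dx": -1,"dy": -1,"dz": 0,"yaw": 0}
    - {"claw": -0.3,"dx": -1,"dy": -1,"dz": 0,"yaw": 0}
    - {"claw": -0.3,"dx": -1,"dy": -1,"dz": 0,"yaw": 0}

```text
time_s: 12.7
ee_pos: [444.6, 92.1, 99.6]
ee_rot: [178.1, -4.0, 5.4]
force: [0.7, 0.5, 1.0]
gripper_width: 59.6
```

Request:
drive_tool:
  moves:
    - {"claw": -0.3,"dx": 0,"dy": -1,"dz": 0.2,"yaw": 0}
    - {"claw": -0.3,"dx": 0,"dy": -1,"dz": 0.2,"yaw": 0}
    - {"claw": -0.3,"dx": 0,"dy": -1,"dz": 0.2,"yaw": 0}

```text
time_s: 13.08
ee_pos: [439.1, 153.5, 87.4]
ee_rot: [178.2, -4.2, 5.4]
force: [-0.1, 0.4, 0.1]
gripper_width: 59.3
```

```bash
python3 go.py 423 244.3 13.5 5; python3 -c "
from h import *
g=grab_frame('top');crop(g,355,175,475,270,6,'t7.png')"
```

```text
t 13.07 pos [439.1 153.5  87.4] rot [178.2  -4.2   5.4] w 59.3 F [-0.1  0.4  0.1] | dx -0.37 dy -4.59 dz 3.70 yaw 0.05 (world d [-16.1  90.8 -73.9])
```

View pics/t7.png

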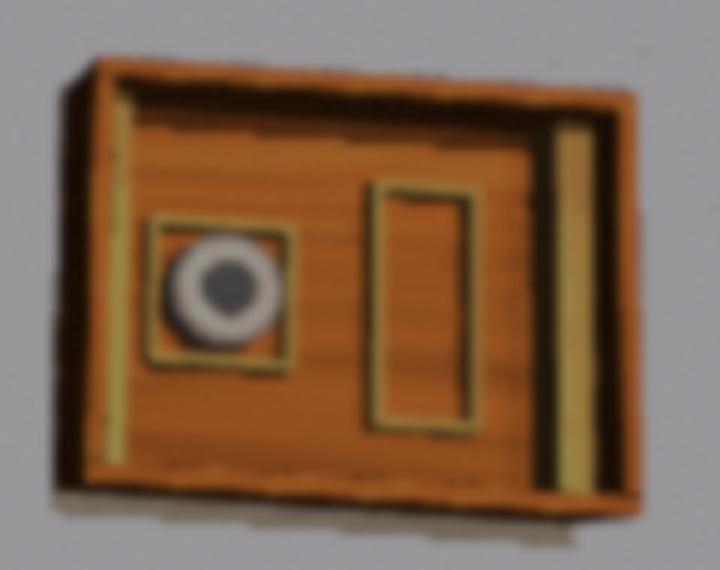

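Request:
drive_tool:
  moves:
    - {"claw": -0.3,"dx": -0.2,"dy": -1,"dz": 0.3,"yaw": 0}
    - {"claw": -0.3,"dx": -0.2,"dy": -1,"dz": 0.5,"yaw": 0}
    - {"claw": -0.3,"dx": 0,"dy": -1,"dz": 0.5,"yaw": 0}
    - {"claw": -0.3,"dx": 0,"dy": -1,"dz": 0.3,"yaw": 0}

```text
time_s: 13.62
ee_pos: [427.7, 235.1, 53.8]
ee_rot: [178.4, -4.5, 5.4]
force: [-0.4, 0.9, 1.1]
gripper_width: 59.5
```

```bash
python3 go.py 423 244.3 13.5 5
```

```text
t 13.62 pos [427.7 235.1  53.8] rot [178.4  -4.5   5.4] w 59.5 F [-0.4  0.9  1.1] | dx -0.19 dy -0.48 dz 2.02 yaw 0.05 (world d [ -4.7   9.2 -40.3])
```

Request:
drive_tool:
  moves:
    - {"claw": -0.3,"dx": -0.2,"dy": -0.4,"dz": 0.7,"yaw": 0}
    - {"claw": -0.3,"dx": -0.15,"dy": 0,"dz": 0.7,"yaw": 0}
    - {"claw": 0,"dx": 0,"dy": 0,"dz": 0.4,"yaw": 0}
    - {"claw": 0,"dx": 0,"dy": 0,"dz": 0,"yaw": 0}

```text
time_s: 14.12
ee_pos: [422.7, 241.6, 15.5]
ee_rot: [178.3, -4.6, 5.5]
force: [0.1, 0.2, 0.2]
gripper_width: 45.9
```

```bash
python3 go.py 423 244.3 15 5; python3 - <<'E'
from h import *
g=grab_frame("side"); crop(g,150,80,270,200,5,"s8.png")
g=grab_frame("top"); crop(g,140,220,240,320,5,"t8.png")
E
```

```text
t 14.12 pos [422.7 241.6  15.5] rot [178.3  -4.6   5.5] w 45.9 F [0.1 0.2 0.2] | dx 0.03 dy -0.13 dz 0.02 yaw 0.06 (world d [ 0.3  2.7 -0.5])
```

View pics/s8.png

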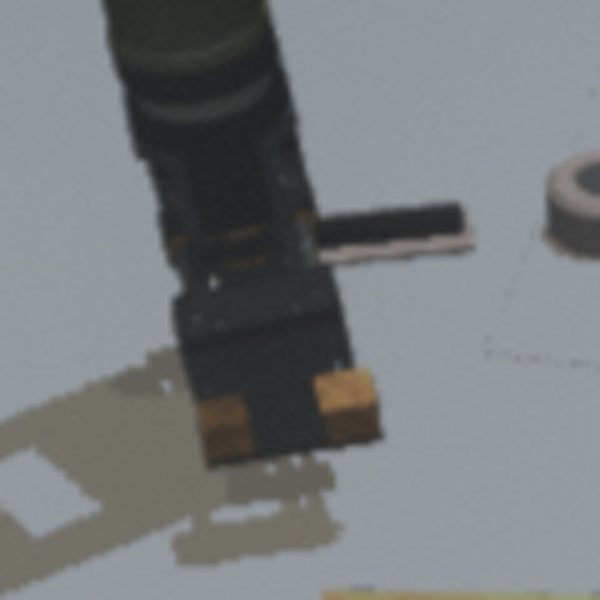

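View pics/t8.png

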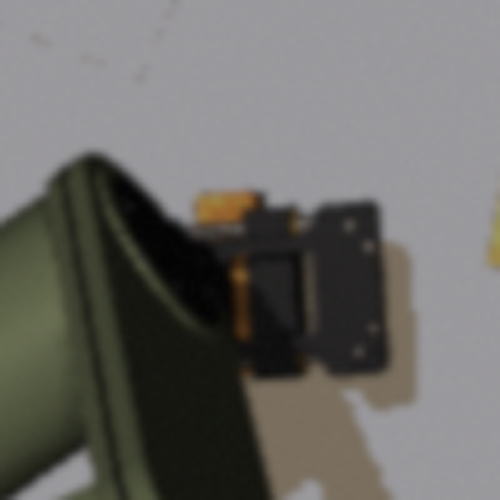

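Request:
drive_tool:
  moves:
    - {"claw": 0.2,"dx": 0,"dy": -0.13,"dz": 0.02,"yaw": 0}
    - {"claw": 1,"dx": 0,"dy": 0,"dz": 0,"yaw": 0}
    - {"claw": 1,"dx": 0,"dy": 0,"dz": 0,"yaw": 0}
    - {"claw": 1,"dx": 0,"dy": 0,"dz": -0.3,"yaw": 0}
    - {"claw": 1,"dx": 0,"dy": 0,"dz": -1,"yaw": 0}
  grip_force: 15

```text
time_s: 14.85
ee_pos: [420.5, 244.7, 42.3]
ee_rot: [178.4, -4.6, 5.5]
force: [0.1, 0.6, -0.4]
gripper_width: 29.8
```

```bash
python3 go.py 558.5 -358.6 23.5 -2.85; python3 - <<'E'
from h import *
g=grab_frame("side"); crop(g,150,60,270,200,4,"s9.png")
E
```

```text
t 14.85 pos [420.5 244.7  42.3] rot [178.4  -4.6   5.5] w 29.8 F [ 0.1  0.6 -0.4] | dx 3.99 dy 30.69 dz 0.94 yaw 0.97 (world d [ 138.  -603.3  -18.8])
```

View pics/s9.png

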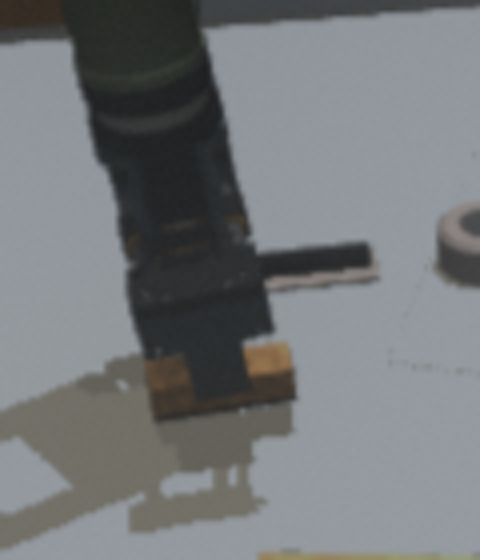

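Request:
drive_tool:
  moves:
    - {"claw": 1,"dx": 0,"dy": 0.5,"dz": -1,"yaw": 0}
    - {"claw": 1,"dx": 0.1,"dy": 1,"dz": -1,"yaw": 0}
    - {"claw": 1,"dx": 0.1,"dy": 1,"dz": -1,"yaw": 0}
    - {"claw": 1,"dx": 0.2,"dy": 1,"dz": -0.5,"yaw": 0.25}
    - {"claw": 1,"dx": 0.2,"dy": 1,"dz": 0,"yaw": 0.25}

```text
time_s: 15.52
ee_pos: [436.3, 157.4, 121.6]
ee_rot: [179.0, -5.2, 1.2]
force: [-0.3, 0.4, -0.9]
gripper_width: 29.9
```

Request:
drive_tool:
  moves:
    - {"claw": 1,"dx": 0.2,"dy": 1,"dz": 0,"yaw": 0.25}
    - {"claw": 1,"dx": 0.2,"dy": 1,"dz": 0,"yaw": 0.2}
    - {"claw": 1,"dx": 0.2,"dy": 1,"dz": 0,"yaw": 0}
    - {"claw": 1,"dx": 0.2,"dy": 1,"dz": 0,"yaw": 0}
    - {"claw": 1,"dx": 0.2,"dy": 1,"dz": 0,"yaw": 0}

```text
time_s: 16.15
ee_pos: [453.8, 53.7, 125.7]
ee_rot: [179.4, -5.4, -2.8]
force: [-0.2, -0.7, -0.5]
gripper_width: 29.8
```

```bash
python3 go.py 558.5 -358.6 23.5 -2.85
```

```text
t 16.15 pos [453.8  53.7 125.7] rot [179.4  -5.4  -2.8] w 29.8 F [-0.2 -0.7 -0.5] | dx 6.24 dy 20.33 dz 5.11 yaw 0.01 (world d [ 104.7 -412.3 -102.2])
```

Request:
drive_tool:
  moves:
    - {"claw": 1,"dx": 0.3,"dy": 1,"dz": 0.05,"yaw": 0}
    - {"claw": 1,"dx": 0.3,"dy": 1,"dz": 0.05,"yaw": 0}
    - {"claw": 1,"dx": 0.3,"dy": 1,"dz": 0.05,"yaw": 0}
    - {"claw": 1,"dx": 0.3,"dy": 1,"dz": 0.05,"yaw": 0}
    - {"claw": 1,"dx": 0.3,"dy": 1,"dz": 0.05,"yaw": 0}

```text
time_s: 16.77
ee_pos: [479.3, -51.3, 125.0]
ee_rot: [179.4, -5.5, -2.8]
force: [0.6, 0.2, -0.3]
gripper_width: 29.9
```

Request:
drive_tool:
  moves:
    - {"claw": 1,"dx": 0.3,"dy": 1,"dz": 0.05,"yaw": 0}
    - {"claw": 1,"dx": 0.3,"dy": 1,"dz": 0.05,"yaw": 0}
    - {"claw": 1,"dx": 0.3,"dy": 1,"dz": 0.05,"yaw": 0}
    - {"claw": 1,"dx": 0.3,"dy": 1,"dz": 0.05,"yaw": 0}
    - {"claw": 1,"dx": 0.3,"dy": 1,"dz": 0.05,"yaw": 0}

```text
time_s: 17.4
ee_pos: [504.8, -156.3, 124.0]
ee_rot: [179.3, -5.6, -2.8]
force: [0.8, -0.6, -0.7]
gripper_width: 29.7
```

Request:
drive_tool:
  moves:
    - {"claw": 1,"dx": 0.3,"dy": 1,"dz": 0.05,"yaw": 0}
    - {"claw": 1,"dx": 0.3,"dy": 1,"dz": 0.05,"yaw": 0}
    - {"claw": 1,"dx": 0.3,"dy": 1,"dz": 0.05,"yaw": 0}
    - {"claw": 1,"dx": 0.3,"dy": 1,"dz": 0.05,"yaw": 0}
    - {"claw": 1,"dx": 0.3,"dy": 1,"dz": 0.05,"yaw": 0}

```text
time_s: 18.02
ee_pos: [531.1, -262.9, 122.9]
ee_rot: [179.3, -5.6, -2.8]
force: [-0.5, -0.1, -0.6]
gripper_width: 30.2
```

```bash
python3 go.py 558.5 -358.6 23.5 -2.85
```

```text
t 18.02 pos [ 531.1 -262.9  122.9] rot [179.3  -5.6  -2.8] w 30.2 F [-0.5 -0.1 -0.6] | dx 1.60 dy 4.71 dz 4.97 yaw 0.01 (world d [ 27.4 -95.7 -99.4])
```

Request:
drive_tool:
  moves:
    - {"claw": 1,"dx": 0.3,"dy": 1,"dz": 0.1,"yaw": 0}
    - {"claw": 1,"dx": 0.3,"dy": 1,"dz": 0.1,"yaw": 0}
    - {"claw": 1,"dx": 0.3,"dy": 1,"dz": 0.2,"yaw": 0}
    - {"claw": 1,"dx": 0.2,"dy": 1,"dz": 0.3,"yaw": 0}
    - {"claw": 1,"dx": 0,"dy": 0.4,"dz": 0.6,"yaw": 0}

```text
time_s: 18.65
ee_pos: [553.3, -360.2, 99.2]
ee_rot: [179.3, -5.7, -2.8]
force: [0.5, -0.6, -0.4]
gripper_width: 30.1
```

```bash
python3 go.py 558.5 -358.6 23.5 -2.85
```

```text
t 18.65 pos [ 553.3 -360.2   99.2] rot [179.3  -5.7  -2.8] w 30.1 F [ 0.5 -0.6 -0.4] | dx 0.26 dy -0.09 dz 3.79 yaw 0.00 (world d [  5.2   1.6 -75.7])
```

Request:
drive_tool:
  moves:
    - {"claw": 1,"dx": 0,"dy": 0,"dz": 1,"yaw": 0}
    - {"claw": 1,"dx": 0,"dy": 0,"dz": 1,"yaw": 0}
    - {"claw": 1,"dx": 0,"dy": 0,"dz": 0.8,"yaw": 0}
    - {"claw": 1,"dx": 0,"dy": 0,"dz": 0,"yaw": 0}

```text
time_s: 19.15
ee_pos: [556.8, -360.8, 37.5]
ee_rot: [179.5, -5.4, -2.9]
force: [-0.0, -0.1, -1.3]
gripper_width: 30.2
```

```bash
python3 go.py 558.5 -358.6 23.5 -2.85; python3 - <<'E'
from h import *
g=grab_frame("side"); crop(g,235,270,375,420,4,"s10.png")
E
```

```text
t 19.15 pos [ 556.8 -360.8   37.5] rot [179.5  -5.4  -2.9] w 30.2 F [-0.  -0.1 -1.3] | dx 0.08 dy -0.11 dz 0.70 yaw -0.01 (world d [  1.7   2.2 -14. ])
```

View pics/s10.png

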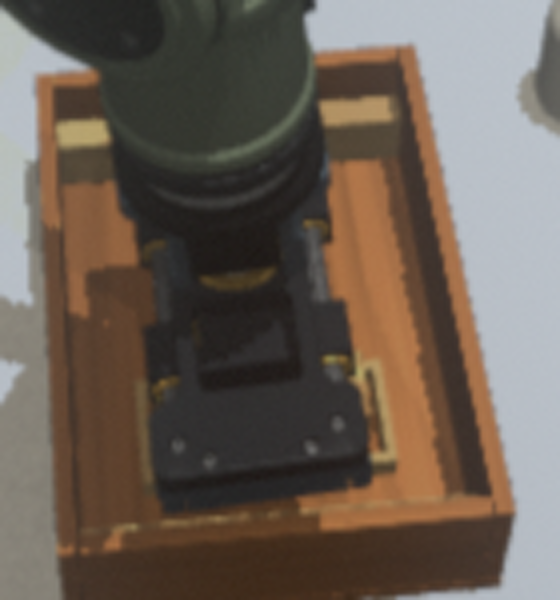

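Request:
drive_tool:
  moves:
    - {"claw": 1,"dx": 0,"dy": -0.1,"dz": 0.3,"yaw": 0}
    - {"claw": 1,"dx": 0,"dy": 0,"dz": 0.25,"yaw": 0}
    - {"claw": 1,"dx": 0,"dy": 0,"dz": 0.1,"yaw": 0}

```text
time_s: 19.58
ee_pos: [559.9, -359.7, 26.8]
ee_rot: [179.3, -5.7, -2.9]
force: [0.4, 0.6, -0.1]
gripper_width: 30.0
```

```bash
python3 go.py 558.5 -358.6 23.5 -2.85; python3 - <<'E'
from h import *
g=grab_frame("top"); crop(g,355,175,475,270,6,"t10.png")
E
```

```text
t 19.57 pos [ 559.9 -359.7   26.8] rot [179.3  -5.7  -2.9] w 30.0 F [ 0.4  0.6 -0.1] | dx -0.07 dy -0.05 dz 0.16 yaw -0.00 (world d [-1.4  1.1 -3.3])
```

View pics/t10.png

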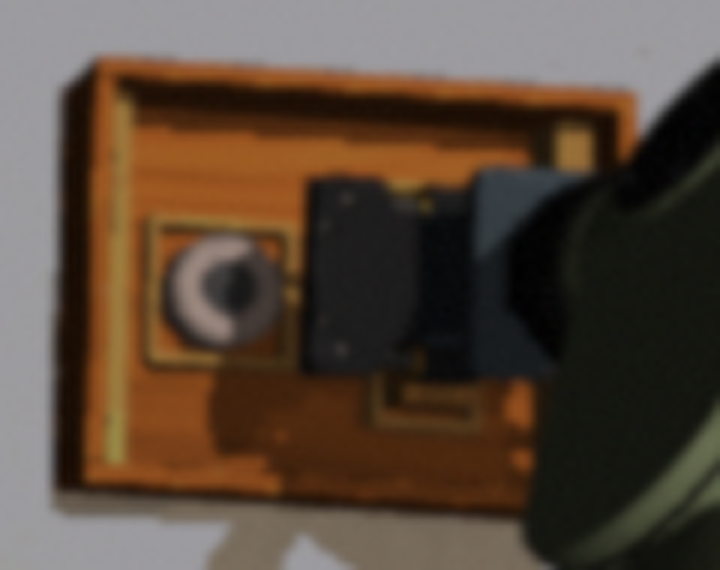

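```bash
python3 - <<'E'
from h import *
g=grab_frame("top"); print(ray(g,np.array([(402,402),(472,402)])/6+[355,175]-.42,37)); crop(g,410,235,445,252,20,"t11.png")
E
```

```text
[[ 515.88751466 -339.78537124   37.        ]
 [ 516.30201288 -369.20320983   37.        ]]
```

View pics/t11.png

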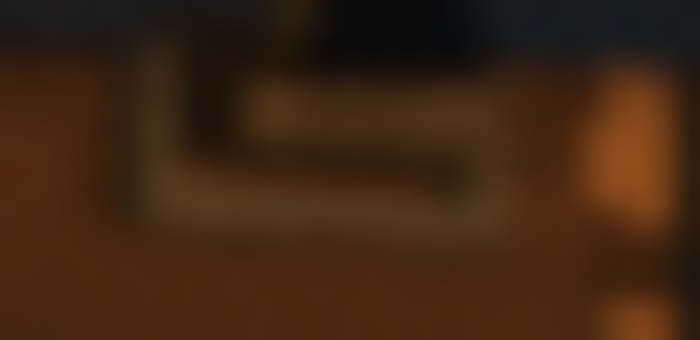

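```bash
python3 - <<'E'
from h import *
g=grab_frame("top"); print(ray(g,np.array([(238,140),(487,140)])/20+[410,235]-.47,37))
print(ray(g,np.array([(185,140),(460,140),(320,195)])/20+[410,235]-.47,20))
E
```

```text
[[ 516.00739752 -339.41347561   37.        ]
 [ 516.44985125 -370.80816982   37.        ]]
[[ 517.74262565 -338.8850019    20.        ]
 [ 518.23920085 -374.11993277   20.        ]
 [ 510.99232481 -355.8245456    20.        ]]
```

Request:
drive_tool:
  moves:
    - {"claw": 1,"dx": -0.1,"dy": 0,"dz": 0.1,"yaw": 0}
    - {"claw": 1,"dx": 0,"dy": 0,"dz": 0.1,"yaw": 0}
    - {"claw": 0.1,"dx": 0,"dy": 0,"dz": 0,"yaw": 0}
    - {"claw": 0.1,"dx": 0,"dy": 0,"dz": 0,"yaw": 0}

```text
time_s: 20.23
ee_pos: [558.7, -360.0, 24.7]
ee_rot: [179.3, -5.8, -2.9]
force: [0.2, 0.0, 0.4]
gripper_width: 40.9
```

```bash
python3 go.py 558.5 -358.6 23.5 -2.85
```

```text
t 20.23 pos [ 558.7 -360.    24.7] rot [179.3  -5.8  -2.9] w 40.9 F [0.2 0.  0.4] | dx -0.01 dy -0.07 dz 0.06 yaw -0.00 (world d [-0.2  1.4 -1.2])
```

Request:
drive_tool:
  moves:
    - {"claw": 0.1,"dx": 0,"dy": 0,"dz": -0.5,"yaw": 0}
    - {"claw": 0.1,"dx": 0,"dy": 0,"dz": -1,"yaw": 0}
    - {"claw": 0.1,"dx": 0,"dy": 0,"dz": -1,"yaw": 0}
    - {"claw": 0.1,"dx": 0,"dy": 0,"dz": -1,"yaw": 0}
    - {"claw": 0.1,"dx": 0,"dy": 0,"dz": -1,"yaw": 0}

```text
time_s: 20.85
ee_pos: [548.5, -358.2, 116.8]
ee_rot: [179.4, -5.6, -2.9]
force: [-0.5, -1.2, -0.6]
gripper_width: 40.9
```

```bash
cat >> go.py <<'E'
    from scipy.spatial.transform import Rotation as R
    s=telemetry.state(); z=R.from_euler('xyz',s["ee_rot"],degrees=True).as_matrix()[:,2]; a=np.arctan2(s["ee_pos"][1],s["ee_pos"][0]); h=np.degrees(z[:2])
    print("tilt xy",h.round(2),"rad/tan",(h@[np.cos(a),np.sin(a)]).round(2),(h@[-np.sin(a),np.cos(a)]).round(2),"q",s["qpos"].round(1),"qv",s["qvel"].round(0))
E
python3 go.py 489.7 8.6 30 79.4
```

```text
File "go.py", line 12
    from scipy.spatial.transform import Rotation as R
IndentationError: unexpected indent
```

Request:
drive_tool:
  moves:
    - {"claw": 0.1,"dx": 0,"dy": -0.6,"dz": 0,"yaw": -0.9}
    - {"claw": 0.1,"dx": 0,"dy": -0.6,"dz": 0,"yaw": -0.9}
    - {"claw": 0.1,"dx": 0,"dy": -0.6,"dz": 0,"yaw": -0.9}
    - {"claw": 0.1,"dx": 0,"dy": -0.5,"dz": 0,"yaw": -0.9}

```text
time_s: 21.35
ee_pos: [543.2, -314.1, 120.6]
ee_rot: [176.0, -4.6, 29.1]
force: [0.5, 0.6, 0.2]
gripper_width: 41.0
```

```bash
python3 go.py 489.7 8.6 30 79.4
```

```text
File "go.py", line 12
    from scipy.spatial.transform import Rotation as R
IndentationError: unexpected indent
```

```bash
sed -i 's/^if __name__.*/if __name__=="__main__":\n    togo(*map(float,sys.argv[1:]))/' go.py; python3 go.py 489.7 8.6 30 79.4; python3 -c "
from h import *
g=grab_frame('top');crop(g,355,175,475,270,6,'t12.png');g=grab_frame('side');crop(g,235,270,375,420,4,'s12.png')"
```

```text
t 21.35 pos [ 543.2 -314.1  120.6] rot [176.   -4.6  29.1] w 41.0 F [0.5 0.6 0.2] | dx 5.51 dy -15.40 dz 4.53 yaw -5.85 (world d [-53.5 322.7 -90.6])
tilt xy [ 5.96 -1.2 ] rad/tan 5.76 1.94 q [-32.2  24.2  95.1   2.6  55.1  27.4] qv [  5.  -6.   9.  -1.  -4. -59.]
```

View pics/s12.png

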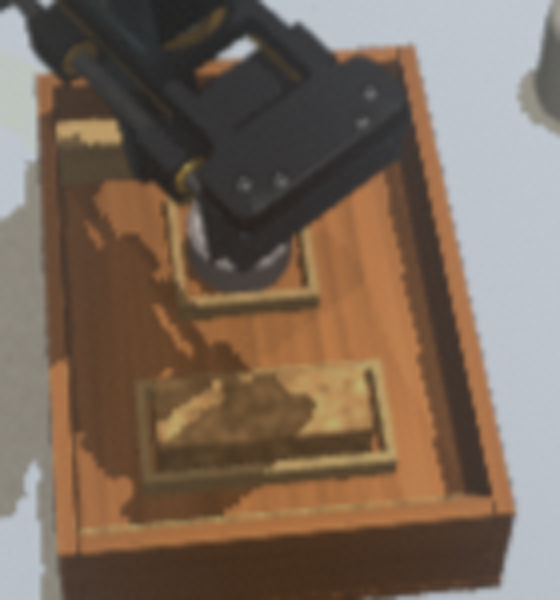

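Request:
drive_tool:
  moves:
    - {"claw": 0.1,"dx": 0,"dy": 0,"dz": 0,"yaw": -0.9}
    - {"claw": 0.1,"dx": 0,"dy": 0,"dz": 0,"yaw": -0.9}
    - {"claw": 0.1,"dx": 0,"dy": 0,"dz": 0,"yaw": -0.9}
    - {"claw": 0.1,"dx": 0,"dy": 0,"dz": 0,"yaw": -0.9}

```text
time_s: 21.95
ee_pos: [543.9, -315.6, 122.3]
ee_rot: [174.1, -1.9, 60.1]
force: [-0.4, -0.6, -0.7]
gripper_width: 41.5
```

```bash
 python3 go.py 489.7 8.6 30 79.4
```

```text
t 21.95 pos [ 543.9 -315.6  122.3] rot [174.1  -1.9  60.1] w 41.5 F [-0.4 -0.6 -0.7] | dx 12.70 dy -10.43 dz 4.62 yaw -2.25 (world d [-54.2 324.2 -92.3])
tilt xy [ 6.08 -1.32] rad/tan 5.92 1.91 q [-32.3  24.1  94.9   2.6  55.1  -3.7] qv [ -0.   0.  -0.  -0.   0. -62.]
```

Request:
drive_tool:
  moves:
    - {"claw": 0.1,"dx": 1,"dy": -0.3,"dz": 0.1,"yaw": 0}
    - {"claw": 0.1,"dx": 1,"dy": -0.3,"dz": 0.1,"yaw": 0}
    - {"claw": 0.1,"dx": 1,"dy": -0.3,"dz": 0.1,"yaw": 0}
    - {"claw": 0.1,"dx": 1,"dy": -0.3,"dz": 0.1,"yaw": 0}

```text
time_s: 22.45
ee_pos: [566.0, -231.1, 115.0]
ee_rot: [174.0, -2.1, 59.0]
force: [-0.2, 0.8, 0.3]
gripper_width: 41.0
```

```bash
 python3 go.py 489.7 8.6 30 79.4
```

```text
t 22.45 pos [ 566.  -231.1  115. ] rot [174.   -2.1  59. ] w 41.0 F [-0.2  0.8  0.3] | dx 8.31 dy -9.44 dz 4.25 yaw -2.37 (world d [-76.3 239.7 -85. ])
tilt xy [ 6.18 -1.31] rad/tan 6.21 1.12 q [-24.   22.9  98.1   1.7  52.8   6.2] qv [18. -2.  5. -2. -4. 20.]
```

Request:
drive_tool:
  moves:
    - {"claw": -0.2,"dx": 0.75,"dy": -0.8,"dz": 0,"yaw": -0.2}
    - {"claw": -0.2,"dx": 0.75,"dy": -0.8,"dz": 0,"yaw": -0.2}
    - {"claw": -0.2,"dx": 0.8,"dy": -0.75,"dz": 0.1,"yaw": -0.2}
    - {"claw": -0.2,"dx": 0.8,"dy": -0.75,"dz": 0.1,"yaw": -0.2}
    - {"claw": -0.2,"dx": 0.8,"dy": -0.7,"dz": 0.2,"yaw": -0.2}

```text
time_s: 23.08
ee_pos: [533.7, -118.8, 101.0]
ee_rot: [173.8, -1.2, 67.8]
force: [0.3, 0.2, 0.0]
gripper_width: 54.5
```

```bash
 python3 go.py 489.7 8.6 30 79.4
```

```text
t 23.07 pos [ 533.7 -118.8  101. ] rot [173.8  -1.2  67.8] w 54.5 F [0.3 0.2 0. ] | dx 5.07 dy -4.44 dz 3.55 yaw -1.35 (world d [-44.  127.4 -71. ])
tilt xy [ 6.2  -1.27] rad/tan 6.33 0.11 q [-13.9  18.5 107.7   0.4  47.4   8.1] qv [ 17.  -4.  15.  -2. -10.   4.]
```

Request:
drive_tool:
  moves:
    - {"claw": -0.2,"dx": 0.9,"dy": -0.75,"dz": 0.1,"yaw": -0.25}
    - {"claw": -0.2,"dx": 0.9,"dy": -0.75,"dz": 0.1,"yaw": -0.25}
    - {"claw": -0.2,"dx": 0.9,"dy": -0.7,"dz": 0.2,"yaw": -0.25}
    - {"claw": -0.2,"dx": 0.9,"dy": -0.65,"dz": 0.3,"yaw": -0.25}
    - {"claw": -0.2,"dx": 0.9,"dy": -0.6,"dz": 0.3,"yaw": -0.25}

```text
time_s: 23.7
ee_pos: [494.7, -5.7, 72.9]
ee_rot: [173.6, 0.1, 79.1]
force: [0.1, -0.6, 0.2]
gripper_width: 54.7
```

```bash
 python3 go.py 489.7 8.6 30 79.4
```

```text
t 23.70 pos [494.7  -5.7  72.9] rot [1.736e+02 1.000e-01 7.910e+01] w 54.7 F [ 0.1 -0.6  0.2] | dx 0.65 dy -0.38 dz 2.14 yaw -0.03 (world d [ -5.   14.3 -42.9])
tilt xy [ 6.21 -1.25] rad/tan 6.23 -1.18 q [ -1.2  16.5 116.1  -1.7  41.1  10.9] qv [ 21.  -0.  12.  -4. -12.   5.]
```

Request:
drive_tool:
  moves:
    - {"claw": 0.3,"dx": 0.5,"dy": -0.4,"dz": 0.3,"yaw": 0}
    - {"claw": 0.3,"dx": 0.2,"dy": -0.15,"dz": 0.7,"yaw": 0}
    - {"claw": 0.3,"dx": 0,"dy": 0,"dz": 0.8,"yaw": 0}
    - {"claw": 0.3,"dx": 0,"dy": 0,"dz": 0,"yaw": 0}

```text
time_s: 24.2
ee_pos: [488.3, 12.4, 34.0]
ee_rot: [173.7, 0.1, 79.3]
force: [-0.0, -0.2, -1.0]
gripper_width: 32.1
```

```bash
 python3 go.py 489.7 8.6 12 79.4; python3 - <<'E'
from h import *
g=grab_frame("side"); crop(g,190,160,310,280,5,"s13.png")
E
```

```text
t 24.20 pos [488.3  12.4  34. ] rot [1.737e+02 1.000e-01 7.930e+01] w 32.1 F [-0.  -0.2 -1. ] | dx -0.18 dy 0.10 dz 1.10 yaw -0.02 (world d [  1.4  -3.8 -22. ])
tilt xy [ 6.18 -1.25] rad/tan 6.14 -1.4 q [  1.   19.5 119.4  -2.4  35.   13.6] qv [ 0. -1. -1.  0. -0.  0.]
```

View pics/s13.png

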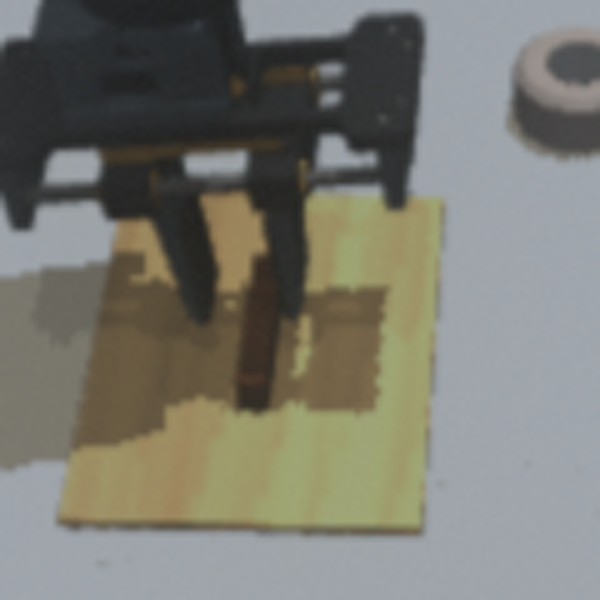

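Request:
drive_tool:
  moves:
    - {"claw": 0.3,"dx": -0.15,"dy": 0.05,"dz": 0.5,"yaw": 0}
    - {"claw": 0.3,"dx": 0,"dy": 0,"dz": 0.5,"yaw": 0}
    - {"claw": 0.3,"dx": 0,"dy": 0,"dz": 0,"yaw": 0}

```text
time_s: 24.62
ee_pos: [492.5, 8.3, 14.6]
ee_rot: [173.5, 0.0, 79.2]
force: [0.9, 0.0, 1.0]
gripper_width: 32.0
```

```bash
 python3 go.py 489.7 8.6 12 79.4; python3 - <<'E'
from h import *
g=grab_frame("side"); crop(g,190,160,310,280,5,"s14.png")
E
```

```text
t 24.62 pos [492.5   8.3  14.6] rot [173.5   0.   79.2] w 32.0 F [0.9 0.  1. ] | dx -0.01 dy -0.14 dz 0.13 yaw -0.02 (world d [-2.8  0.3 -2.6])
tilt xy [ 6.39 -1.25] rad/tan 6.37 -1.36 q [  0.5  21.5 120.2  -2.5  31.9  13.3] qv [-0. -1. -0. -0. -0.  0.]
```

View pics/s14.png

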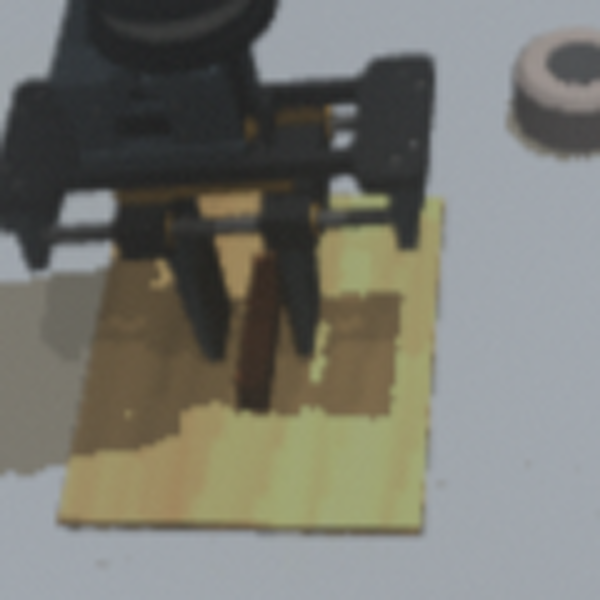

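Request:
drive_tool:
  moves:
    - {"claw": 0.5,"dx": 0,"dy": -0.12,"dz": 0.08,"yaw": 0}
    - {"claw": 1,"dx": 0,"dy": 0,"dz": 0,"yaw": 0}
    - {"claw": 1,"dx": 0,"dy": 0,"dz": 0,"yaw": 0}
    - {"claw": 1,"dx": 0,"dy": 0,"dz": -0.3,"yaw": 0}
    - {"claw": 1,"dx": 0,"dy": 0,"dz": -1,"yaw": 0}
  grip_force: 15

```text
time_s: 25.3
ee_pos: [486.3, 9.3, 38.7]
ee_rot: [173.6, 0.1, 79.2]
force: [-0.0, 0.1, -1.8]
gripper_width: 13.8
```

```bash
 python3 go.py 560.6 -316.7 60 87.15; python3 - <<'E'
from h import *
g=grab_frame("side"); crop(g,170,140,330,290,4,"s15.png")
E
```

```text
t 25.30 pos [486.3   9.3  38.7] rot [1.736e+02 1.000e-01 7.920e+01] w 13.8 F [-0.   0.1 -1.8] | dx -15.32 dy 6.70 dz -1.06 yaw -0.92 (world d [  74.3 -326.    21.3])
tilt xy [ 6.25 -1.25] rad/tan 6.22 -1.37 q [  0.7  18.9 119.4  -2.3  35.5  13.2] qv [  1. -17.  -8.   1.  24.  -1.]
```

View pics/s15.png

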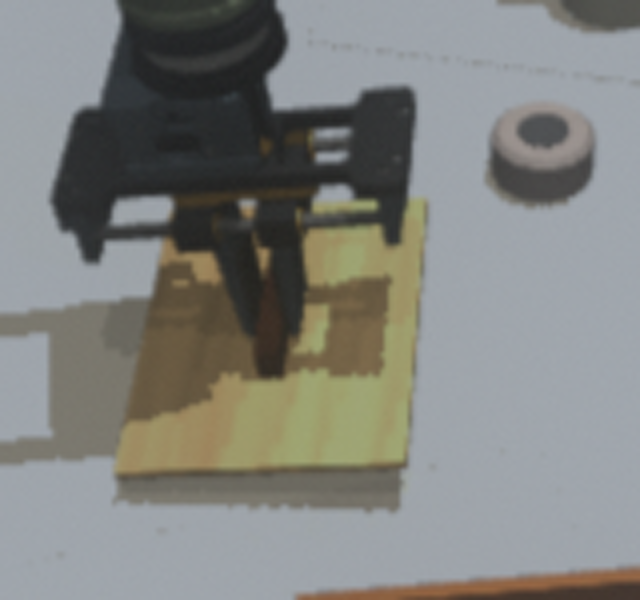

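Request:
drive_tool:
  moves:
    - {"claw": 1,"dx": -0.3,"dy": 0.2,"dz": -1,"yaw": 0}
    - {"claw": 1,"dx": -0.7,"dy": 0.4,"dz": -1,"yaw": -0.1}
    - {"claw": 1,"dx": -0.9,"dy": 0.45,"dz": -1,"yaw": -0.1}
    - {"claw": 1,"dx": -0.9,"dy": 0.45,"dz": -0.3,"yaw": -0.1}
    - {"claw": 1,"dx": -0.9,"dy": 0.45,"dz": 0,"yaw": -0.1}

```text
time_s: 25.98
ee_pos: [505.7, -69.3, 114.2]
ee_rot: [173.3, 0.4, 82.9]
force: [0.4, -0.0, -3.0]
gripper_width: 13.7
```

```bash
 python3 go.py 560.6 -316.7 60 87.15; python3 - <<'E'
from h import *
g=grab_frame("side"); crop(g,170,120,330,320,3,"s16.png")
E
```

```text
t 25.98 pos [505.7 -69.3 114.2] rot [173.3   0.4  82.9] w 13.7 F [ 0.4 -0.  -3. ] | dx -11.93 dy 4.26 dz 2.71 yaw -0.50 (world d [  54.9 -247.4  -54.2])
tilt xy [ 6.57 -1.23] rad/tan 6.67 -0.33 q [ -9.   14.6 111.5  -0.3  47.3  -1.7] qv [-18.   5.  -9.   3.   4. -27.]
```

View pics/s16.png

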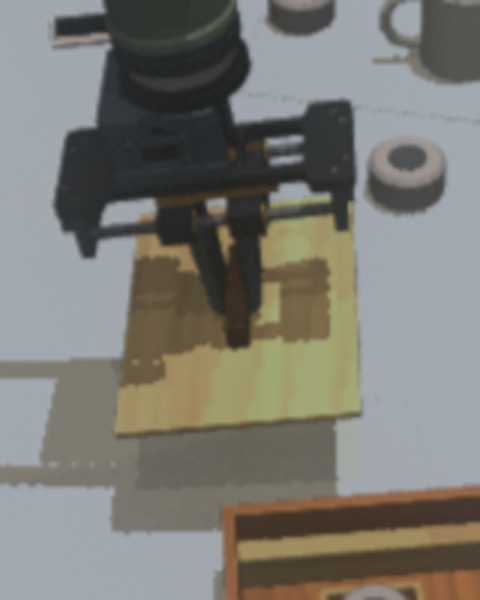

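Request:
drive_tool:
  moves:
    - {"claw": 1,"dx": -1,"dy": 0.35,"dz": 0.05,"yaw": -0.05}
    - {"claw": 1,"dx": -1,"dy": 0.35,"dz": 0.05,"yaw": -0.05}
    - {"claw": 1,"dx": -1,"dy": 0.35,"dz": 0.05,"yaw": -0.05}
    - {"claw": 1,"dx": -1,"dy": 0.35,"dz": 0.05,"yaw": -0.05}
    - {"claw": 1,"dx": -1,"dy": 0.35,"dz": 0.05,"yaw": -0.05}

```text
time_s: 26.65
ee_pos: [529.7, -175.5, 112.9]
ee_rot: [173.4, 0.7, 85.1]
force: [0.5, -0.1, -1.9]
gripper_width: 14.0
```

Request:
drive_tool:
  moves:
    - {"claw": 1,"dx": -1,"dy": 0.3,"dz": 0.05,"yaw": -0.05}
    - {"claw": 1,"dx": -1,"dy": 0.3,"dz": 0.05,"yaw": -0.05}
    - {"claw": 1,"dx": -1,"dy": 0.3,"dz": 0.05,"yaw": -0.05}
    - {"claw": 1,"dx": -1,"dy": 0.3,"dz": 0.05,"yaw": -0.05}
    - {"claw": 1,"dx": -0.9,"dy": 0.3,"dz": 0.05,"yaw": -0.05}

```text
time_s: 27.28
ee_pos: [552.0, -276.7, 110.2]
ee_rot: [173.7, 0.8, 87.2]
force: [-0.1, -1.4, -2.2]
gripper_width: 13.8
```

```bash
 python3 go.py 560.6 -316.7 60 87.15
```

```text
t 27.27 pos [ 552.  -276.7  110.2] rot [173.7   0.8  87.2] w 13.8 F [-0.1 -1.4 -2.2] | dx -1.98 dy 0.53 dz 2.51 yaw 0.01 (world d [  8.6 -40.  -50.2])
tilt xy [ 6.25 -1.07] rad/tan 6.06 1.84 q [-28.8  23.8  97.5   2.6  52.7 -27.6] qv [-11.   9. -14.   2.   6. -15.]
```

Request:
drive_tool:
  moves:
    - {"claw": 1,"dx": -0.9,"dy": 0.1,"dz": 0.1,"yaw": 0}
    - {"claw": 1,"dx": -0.9,"dy": 0.05,"dz": 0.2,"yaw": 0}
    - {"claw": 1,"dx": -0.2,"dy": 0,"dz": 0.2,"yaw": 0}
    - {"claw": 1,"dx": 0,"dy": 0,"dz": 0,"yaw": 0}

```text
time_s: 27.78
ee_pos: [553.7, -319.7, 99.3]
ee_rot: [173.8, 0.7, 87.2]
force: [0.0, -0.4, -1.7]
gripper_width: 13.7
```

```bash
 python3 go.py 560.6 -316.7 50 87.15; python3 - <<'E'
from h import *
g=grab_frame("side"); crop(g,220,210,400,420,2.8 and 3,"s17.png")
g=grab_frame("top"); crop(g,350,170,490,280,5,"t17.png")
E
```

```text
t 27.77 pos [ 553.7 -319.7   99.3] rot [173.8   0.7  87.2] w 13.7 F [ 0.  -0.4 -1.7] | dx 0.17 dy 0.34 dz 2.47 yaw 0.00 (world d [  6.9   3.  -49.3])
tilt xy [ 6.15 -1.  ] rad/tan 5.83 2.21 q [-32.3  26.3  95.    3.1  53.  -31.2] qv [-0. -0. -0.  0.  0. -0.]
```

View pics/s17.png

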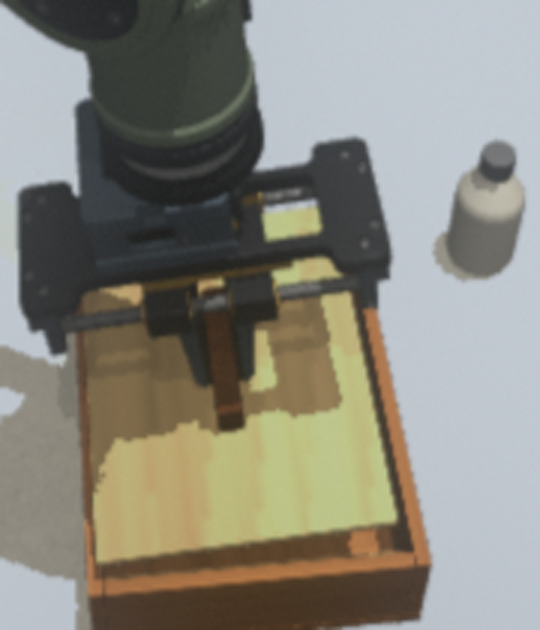

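View pics/t17.png

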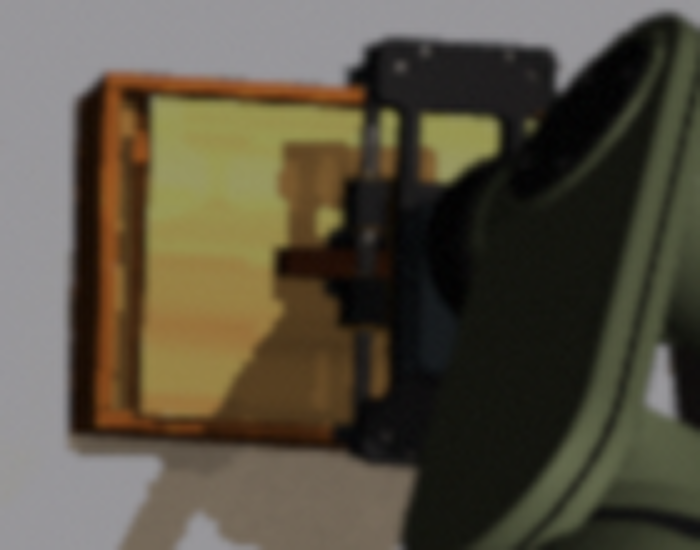

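```bash
python3 - <<'E'
from h import *
g=grab_frame("side"); f=grab_frame("top")
U=lambda p,s,x,y:np.array(p,float)/s+[x,y]-.5+.5/s
for z in (85,93,101):
    print(z,ray(g,U([(98,562),(397,522)],3,220,210),z)[:,:2].round(1).tolist(), ray(f,U([(150,97),(143,415)],5,350,170),z)[:,:2].round(1).tolist())
E
```

```text
85 [[474.2, -416.6], [626.8, -418.0]] [[637.3, -225.4], [483.1, -217.4]]
93 [[474.3, -420.5], [625.2, -421.9]] [[635.4, -223.3], [482.5, -215.3]]
101 [[474.3, -424.4], [623.5, -425.7]] [[633.5, -221.1], [481.9, -213.2]]
```

Request:
drive_tool:
  moves:
    - {"claw": 1,"dx": 0.2,"dy": 0.08,"dz": 0.4,"yaw": 0}
    - {"claw": 1,"dx": 0,"dy": 0,"dz": 0.8,"yaw": 0}
    - {"claw": 1,"dx": 0,"dy": 0,"dz": 0.5,"yaw": 0}
    - {"claw": 1,"dx": 0,"dy": 0,"dz": 0,"yaw": 0}

```text
time_s: 28.48
ee_pos: [559.9, -314.3, 63.8]
ee_rot: [173.8, 0.7, 87.3]
force: [-0.1, -0.3, -1.6]
gripper_width: 13.9
```

```bash
 python3 go.py 560.6 -316.7 50 87.15; python3 - <<'E'
from h import *
g=grab_frame("side"); crop(g,220,210,400,420,2.8 and 3,"s18.png")
g=grab_frame("top"); crop(g,350,170,490,280,5,"t18.png")
E
```

```text
t 28.48 pos [ 559.9 -314.3   63.8] rot [173.8   0.7  87.3] w 13.9 F [-0.1 -0.3 -1.6] | dx -0.12 dy 0.04 dz 0.69 yaw 0.02 (world d [  0.7  -2.4 -13.8])
tilt xy [ 6.17 -0.99] rad/tan 5.86 2.16 q [-31.6  28.6  96.9   3.2  48.8 -30.9] qv [ 0. -0. -0. -0. -0.  0.]
```

View pics/s18.png

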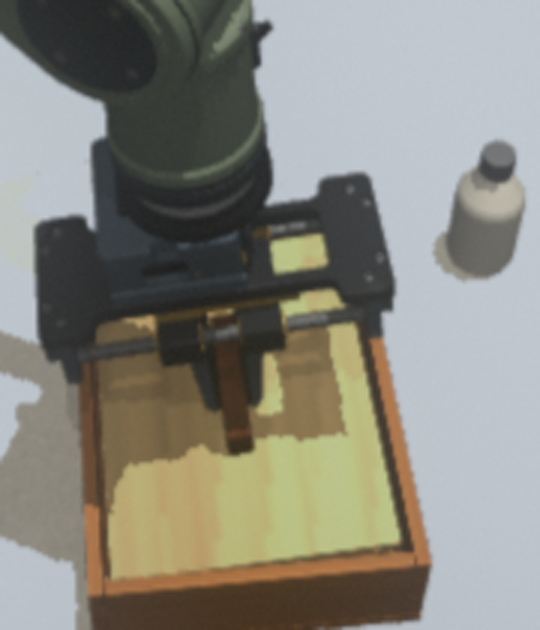

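View pics/t18.png

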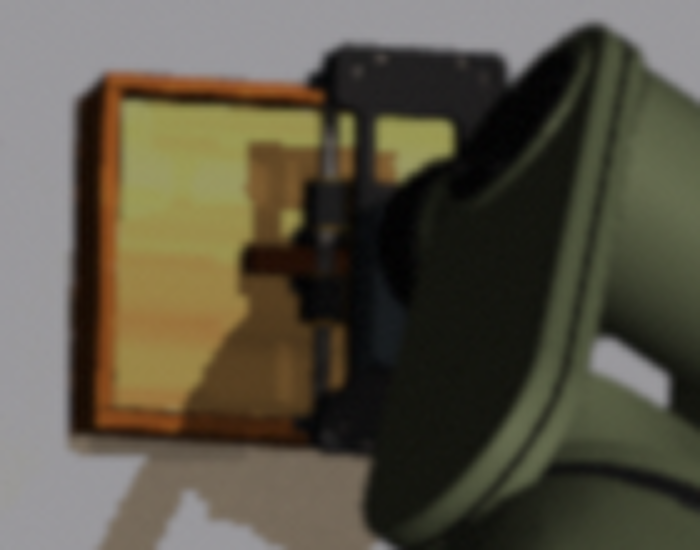

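Request:
drive_tool:
  moves:
    - {"claw": 1,"dx": -0.1,"dy": 0,"dz": 0.15,"yaw": 0}
    - {"claw": 1,"dx": 0,"dy": 0,"dz": 0.2,"yaw": 0}
    - {"claw": 1,"dx": 0,"dy": 0,"dz": 0.15,"yaw": 0}
  grip_force: 6

```text
time_s: 28.95
ee_pos: [562.6, -317.9, 56.1]
ee_rot: [173.5, 0.9, 87.3]
force: [1.0, 0.9, 0.5]
gripper_width: 14.5
```

```bash
 python3 go.py 560.6 -316.7 50 87.15; python3 - <<'E'
from h import *
g=grab_frame("side"); crop(g,220,210,400,420,2.8 and 3,"s19.png")
E
```

```text
t 28.95 pos [ 562.6 -317.9   56.1] rot [173.5   0.9  87.3] w 14.5 F [1.  0.9 0.5] | dx 0.06 dy -0.11 dz 0.31 yaw 0.01 (world d [-2.   1.2 -6.1])
tilt xy [ 6.45 -1.15] rad/tan 6.19 2.17 q [-31.7  29.2  97.1   3.3  47.6 -31.1] qv [-0.  2.  1.  0. -3. -0.]
```

View pics/s19.png

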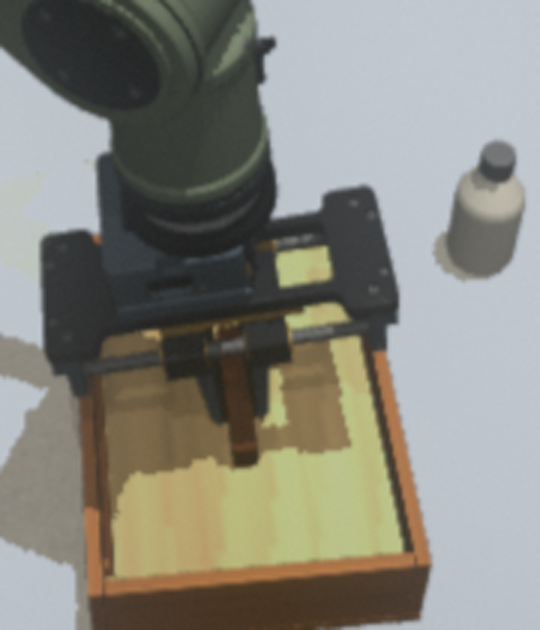

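Request:
drive_tool:
  moves:
    - {"claw": 1,"dx": 0,"dy": -0.1,"dz": 0.15,"yaw": 0}
    - {"claw": 0.4,"dx": 0,"dy": 0,"dz": 0,"yaw": 0}
    - {"claw": 0.4,"dx": 0,"dy": 0,"dz": 0,"yaw": 0}
    - {"claw": 0.4,"dx": 0,"dy": 0,"dz": -0.4,"yaw": 0}

```text
time_s: 29.5
ee_pos: [559.8, -317.8, 60.6]
ee_rot: [173.5, 0.9, 87.3]
force: [0.2, 0.4, -0.5]
gripper_width: 27.2
```

```bash
 python3 go.py 560.6 -316.7 50 87.15; python3 - <<'E'
from h import *
g=grab_frame("side"); crop(g,220,210,400,420,2.8 and 3,"s20.png")
E
```

```text
t 29.50 pos [ 559.8 -317.8   60.6] rot [173.5   0.9  87.3] w 27.2 F [ 0.2  0.4 -0.5] | dx 0.06 dy 0.04 dz 0.53 yaw 0.01 (world d [  0.8   1.1 -10.6])
tilt xy [ 6.43 -1.16] rad/tan 6.16 2.17 q [-31.9  28.8  97.2   3.2  48.  -31.2] qv [-0. -5. -4. -0.  7.  0.]
```

View pics/s20.png

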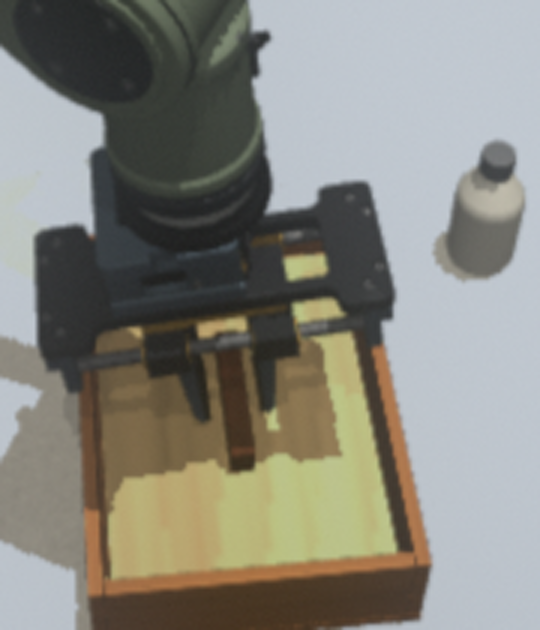

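Request:
drive_tool:
  moves:
    - {"claw": 0.4,"dx": 0,"dy": 0,"dz": -1,"yaw": 0}
    - {"claw": 0.4,"dx": 0,"dy": 0.1,"dz": -1,"yaw": 0}
    - {"claw": 0,"dx": 0.5,"dy": 0,"dz": -0.7,"yaw": 0}
    - {"claw": 0,"dx": 1,"dy": -0.2,"dz": 0,"yaw": 0.3}
    - {"claw": 0,"dx": 1,"dy": -0.25,"dz": 0,"yaw": 0.4}

```text
time_s: 30.18
ee_pos: [551.0, -265.8, 118.6]
ee_rot: [173.1, 0.3, 81.0]
force: [0.6, 0.3, 0.2]
gripper_width: 45.6
```

Request:
drive_tool:
  moves:
    - {"claw": 0,"dx": 1,"dy": -0.3,"dz": 0,"yaw": 0.4}
    - {"claw": 0,"dx": 0.95,"dy": -0.35,"dz": 0,"yaw": 0.4}
    - {"claw": 0,"dx": 0.95,"dy": -0.4,"dz": 0,"yaw": 0.4}
    - {"claw": 0,"dx": 0.9,"dy": -0.45,"dz": 0,"yaw": 0.4}
    - {"claw": 0,"dx": 0.9,"dy": -0.5,"dz": 0,"yaw": 0.4}

```text
time_s: 30.8
ee_pos: [536.9, -157.6, 116.3]
ee_rot: [173.3, -1.9, 63.4]
force: [0.3, -0.2, 0.4]
gripper_width: 45.7
```

```bash
 python3 go.py 451 408 30 1.8
```

```text
t 30.80 pos [ 536.9 -157.6  116.3] rot [173.3  -1.9  63.4] w 45.7 F [ 0.3 -0.2  0.4] | dx 23.36 dy -16.51 dz 4.32 yaw 7.16 (world d [-85.9 565.6 -86.3])
tilt xy [ 6.78 -1.28] rad/tan 6.87 0.68 q [-18.1  18.4 105.4   1.2  49.4   8. ] qv [17. -6. 10. -2. -4. 46.]
```

```bash
python3 - <<'E'
from h import *
g=grab_frame("side"); crop(g,235,270,375,420,4,"s21.png")
g=grab_frame("top"); crop(g,350,170,490,280,5,"t21.png")
E
```

```text
(no output)
```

View pics/s21.png

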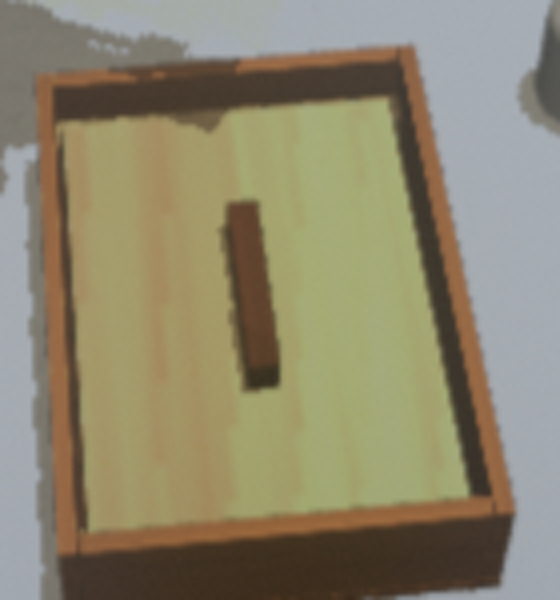

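View pics/t21.png

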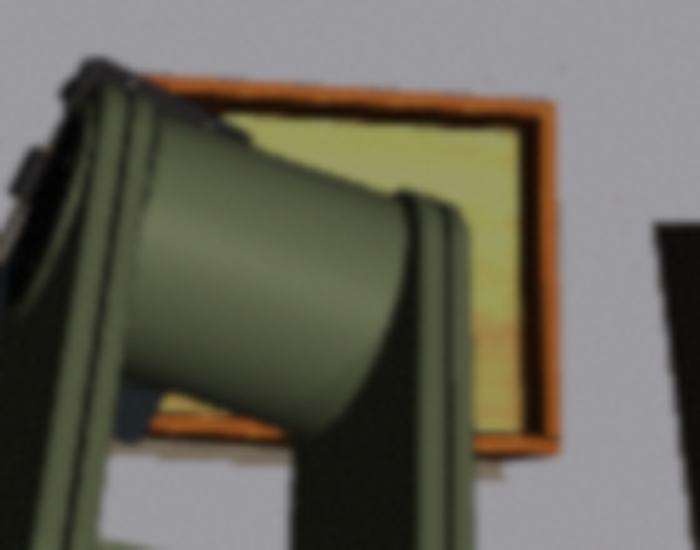

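Request:
drive_tool:
  moves:
    - {"claw": 0,"dx": 0.8,"dy": -0.6,"dz": 0,"yaw": 0.4}
    - {"claw": 0,"dx": 0.75,"dy": -0.65,"dz": 0,"yaw": 0.4}
    - {"claw": 0,"dx": 0.7,"dy": -0.7,"dz": 0,"yaw": 0.4}
    - {"claw": 0,"dx": 0.65,"dy": -0.75,"dz": 0,"yaw": 0.4}
    - {"claw": 0,"dx": 0.6,"dy": -0.8,"dz": 0,"yaw": 0.4}

```text
time_s: 31.52
ee_pos: [517.5, -59.1, 113.1]
ee_rot: [174.0, -3.8, 46.2]
force: [0.5, 0.3, -0.7]
gripper_width: 45.9
```

Request:
drive_tool:
  moves:
    - {"claw": 0,"dx": 0.5,"dy": -0.85,"dz": 0,"yaw": 0.4}
    - {"claw": 0,"dx": 0.45,"dy": -0.9,"dz": 0,"yaw": 0.4}
    - {"claw": 0,"dx": 0.4,"dy": -0.9,"dz": 0,"yaw": 0.4}
    - {"claw": 0,"dx": 0.35,"dy": -0.95,"dz": 0,"yaw": 0.4}
    - {"claw": 0,"dx": 0.3,"dy": -1,"dz": 0,"yaw": 0.4}

```text
time_s: 32.15
ee_pos: [491.5, 39.0, 108.8]
ee_rot: [175.3, -5.6, 28.7]
force: [0.1, -0.7, -1.0]
gripper_width: 45.5
```

```bash
 python3 go.py 451 408 30 1.8
```

```text
t 32.15 pos [491.5  39.  108.8] rot [175.3  -5.6  28.7] w 45.5 F [ 0.1 -0.7 -1. ] | dx 7.08 dy -17.16 dz 3.94 yaw 3.13 (world d [-40.5 369.  -78.8])
tilt xy [ 7.11 -1.44] rad/tan 6.97 -2.0 q [  4.6  13.4 114.2  -2.8  45.5  68. ] qv [21. -2.  4. -4. -2. 51.]
```

Request:
drive_tool:
  moves:
    - {"claw": 0,"dx": 0.35,"dy": -0.95,"dz": 0,"yaw": 0.4}
    - {"claw": 0,"dx": 0.3,"dy": -1,"dz": 0,"yaw": 0.4}
    - {"claw": 0,"dx": 0.25,"dy": -1,"dz": 0,"yaw": 0.4}
    - {"claw": 0,"dx": 0.2,"dy": -1,"dz": 0,"yaw": 0.4}
    - {"claw": 0,"dx": 0.15,"dy": -1,"dz": 0,"yaw": 0.4}

```text
time_s: 32.78
ee_pos: [479.5, 142.2, 105.9]
ee_rot: [177.1, -6.9, 11.1]
force: [-0.3, 1.5, 0.2]
gripper_width: 45.9
```

Request:
drive_tool:
  moves:
    - {"claw": 0,"dx": 0.1,"dy": -1,"dz": 0,"yaw": 0.4}
    - {"claw": 0,"dx": 0,"dy": -1,"dz": 0,"yaw": 0.4}
    - {"claw": 0,"dx": -0.1,"dy": -1,"dz": 0.05,"yaw": 0.3}
    - {"claw": 0,"dx": -0.15,"dy": -1,"dz": 0.1,"yaw": 0}
    - {"claw": 0,"dx": -0.15,"dy": -1,"dz": 0.1,"yaw": 0}

```text
time_s: 33.4
ee_pos: [467.4, 243.7, 98.0]
ee_rot: [178.3, -7.5, 1.5]
force: [0.1, 0.0, 0.6]
gripper_width: 45.7
```

```bash
 python3 go.py 451 408 30 1.8
```

```text
t 33.40 pos [467.4 243.7  98. ] rot [178.3  -7.5   1.5] w 45.7 F [0.1 0.  0.6] | dx -0.60 dy -8.23 dz 3.40 yaw -0.03 (world d [-16.4 164.3 -68. ])
tilt xy [ 7.5  -1.46] rad/tan 5.97 -4.76 q [ 29.4  17.5 110.1  -6.8  46.8 122.5] qv [18.  6. -6. -3.  1. 19.]
```

Request:
drive_tool:
  moves:
    - {"claw": 0,"dx": -0.15,"dy": -1,"dz": 0.1,"yaw": 0}
    - {"claw": 0,"dx": -0.15,"dy": -1,"dz": 0.1,"yaw": 0}
    - {"claw": 0,"dx": -0.15,"dy": -1,"dz": 0.1,"yaw": 0}
    - {"claw": 0,"dx": -0.15,"dy": -1,"dz": 0.2,"yaw": 0}
    - {"claw": 0,"dx": -0.15,"dy": -1,"dz": 0.2,"yaw": 0}

```text
time_s: 34.02
ee_pos: [452.9, 346.6, 79.5]
ee_rot: [178.4, -7.6, 1.7]
force: [-0.7, 0.7, 0.1]
gripper_width: 45.7
```

Request:
drive_tool:
  moves:
    - {"claw": 0.1,"dx": -0.15,"dy": -1,"dz": 0.3,"yaw": 0}
    - {"claw": 0.1,"dx": -0.15,"dy": -1,"dz": 0.4,"yaw": 0}
    - {"claw": 0.2,"dx": -0.15,"dy": -0.6,"dz": 0.4,"yaw": 0}

```text
time_s: 34.4
ee_pos: [445.1, 402.2, 53.2]
ee_rot: [178.4, -7.6, 1.7]
force: [0.5, -0.5, -0.0]
gripper_width: 36.8
```

```bash
 python3 go.py 451 408 8 1.8; python3 - <<'E'
from h import *
g=grab_frame("side"); crop(g,150,60,310,180,4,"s22.png")
E
```

```text
t 34.40 pos [445.1 402.2  53.2] rot [178.4  -7.6   1.7] w 36.8 F [ 0.5 -0.5 -0. ] | dx 0.30 dy -0.28 dz 2.26 yaw -0.01 (world d [  5.9   5.8 -45.2])
tilt xy [ 7.65 -1.41] rad/tan 4.73 -6.18 q [ 44.6  26.7 102.5  -8.8  46.6 138.8] qv [ 9.  9. -3. -2. -4. 10.]
```

View pics/s22.png

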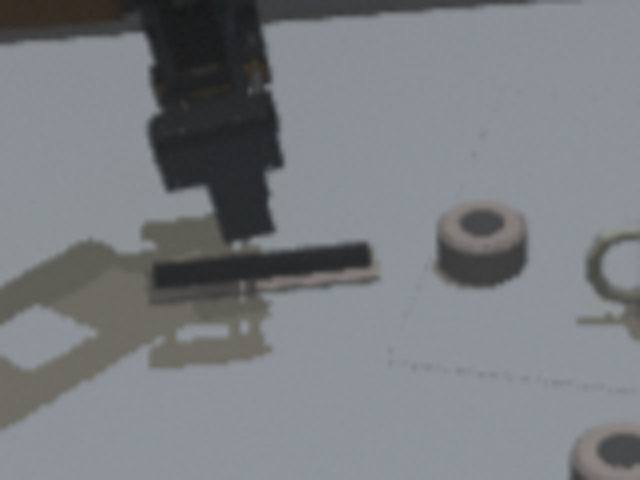

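Request:
drive_tool:
  moves:
    - {"claw": 0.2,"dx": 0,"dy": -0.25,"dz": 0.5,"yaw": 0}
    - {"claw": 0.2,"dx": 0,"dy": -0.05,"dz": 0.7,"yaw": 0}
    - {"claw": 0.2,"dx": 0,"dy": 0,"dz": 0.5,"yaw": 0}
    - {"claw": 0.2,"dx": 0,"dy": 0,"dz": 0,"yaw": 0}

```text
time_s: 34.95
ee_pos: [448.6, 406.7, 14.7]
ee_rot: [178.2, -7.4, 1.7]
force: [-0.4, -0.2, -0.1]
gripper_width: 36.3
```

```bash
 python3 go.py 451 408 8 1.8; python3 - <<'E'
from h import *
g=grab_frame("side"); crop(g,180,90,280,150,7,"s23.png")
E
```

```text
t 34.95 pos [448.6 406.7  14.7] rot [178.2  -7.4   1.7] w 36.3 F [-0.4 -0.2 -0.1] | dx 0.12 dy -0.06 dz 0.33 yaw -0.01 (world d [ 2.4  1.3 -6.7])
tilt xy [ 7.47 -1.58] rad/tan 4.47 -6.18 q [ 44.6  30.  103.6  -9.5  42.6 139.8] qv [-0. -0. -0. -0. -0.  0.]
```

View pics/s23.png

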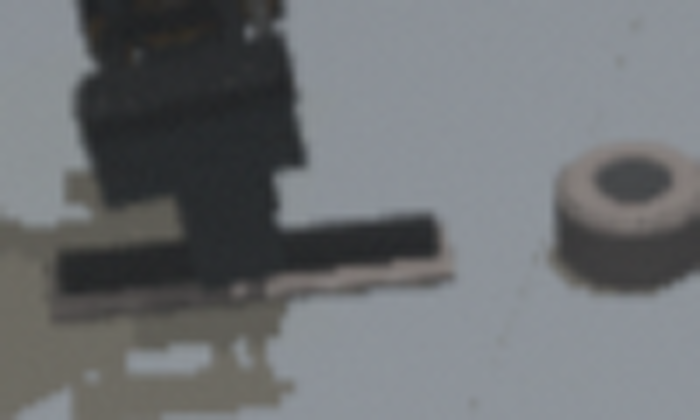

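Request:
drive_tool:
  moves:
    - {"claw": 0.2,"dx": 0.15,"dy": -0.06,"dz": 0.3,"yaw": 0}
    - {"claw": 0.5,"dx": 0,"dy": 0,"dz": 0,"yaw": 0}
    - {"claw": 1,"dx": 0,"dy": 0,"dz": 0,"yaw": 0}
    - {"claw": 1,"dx": 0,"dy": 0,"dz": 0,"yaw": 0}
  grip_force: 20

```text
time_s: 35.5
ee_pos: [453.6, 408.3, 10.4]
ee_rot: [178.3, -7.6, 1.7]
force: [-0.1, -0.7, -0.5]
gripper_width: 13.8
```

```bash
 python3 go.py 451 408 8 1.8
```

```text
t 35.50 pos [453.6 408.3  10.4] rot [178.3  -7.6   1.7] w 13.8 F [-0.1 -0.7 -0.5] | dx -0.13 dy 0.01 dz 0.12 yaw -0.01 (world d [-2.6 -0.3 -2.4])
tilt xy [ 7.6  -1.45] rad/tan 4.68 -6.16 q [ 44.4  30.5 103.3  -9.5  42.1 139.7] qv [-0. -0.  0.  0. -0. -0.]
```

Request:
drive_tool:
  moves:
    - {"claw": 1,"dx": 0,"dy": 0,"dz": -0.3,"yaw": 0}
    - {"claw": 1,"dx": 0,"dy": 0,"dz": -1,"yaw": 0}
    - {"claw": 1,"dx": 0,"dy": 0.2,"dz": -1,"yaw": 0}
    - {"claw": 1,"dx": 0,"dy": 0.6,"dz": -1,"yaw": 0}
    - {"claw": 1,"dx": 0.1,"dy": 1,"dz": -1,"yaw": 0}

```text
time_s: 36.12
ee_pos: [443.1, 373.1, 98.8]
ee_rot: [178.1, -7.4, 1.8]
force: [-0.6, -0.0, -1.7]
gripper_width: 13.4
```

```bash
 python3 go.py 517.7 -314.6 60 87.15; python3 - <<'E'
from h import *
g=grab_frame("side"); crop(g,150,60,310,180,4,"s24.png")
E
```

```text
t 36.12 pos [443.1 373.1  98.8] rot [178.1  -7.4   1.8] w 13.4 F [-0.6 -0.  -1.7] | dx 2.64 dy 34.49 dz 1.94 yaw -9.93 (world d [  74.6 -687.7  -38.8])
tilt xy [ 7.4  -1.63] rad/tan 4.61 -6.01 q [ 42.6  22.2 102.2  -8.   51.4 135.6] qv [-12. -20.   4.   3.  15. -15.]
```

View pics/s24.png

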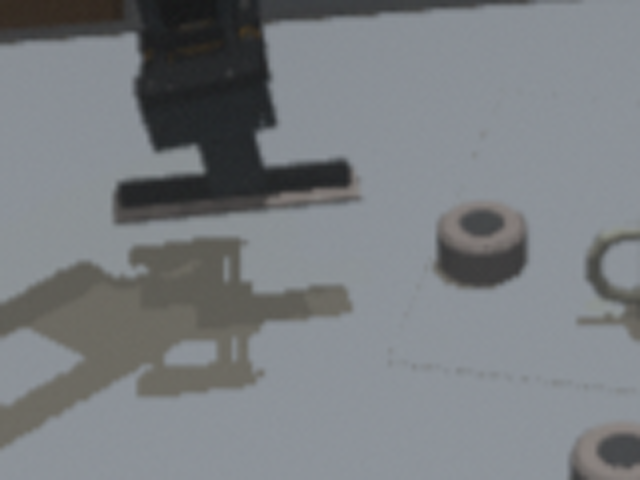

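Held level. I'll carry it over and turn it on the way.

Request:
drive_tool:
  moves:
    - {"claw": 1,"dx": 0.1,"dy": 1,"dz": -0.7,"yaw": -0.2}
    - {"claw": 1,"dx": 0.05,"dy": 1,"dz": -0.3,"yaw": -0.3}
    - {"claw": 1,"dx": 0,"dy": 1,"dz": 0,"yaw": -0.35}
    - {"claw": 1,"dx": -0.05,"dy": 1,"dz": 0,"yaw": -0.35}
    - {"claw": 1,"dx": -0.1,"dy": 1,"dz": 0,"yaw": -0.35}

```text
time_s: 36.8
ee_pos: [451.7, 268.3, 129.4]
ee_rot: [176.5, -7.0, 15.6]
force: [-0.5, 0.4, -1.9]
gripper_width: 14.3
```

Request:
drive_tool:
  moves:
    - {"claw": 1,"dx": -0.15,"dy": 1,"dz": 0,"yaw": -0.35}
    - {"claw": 1,"dx": -0.2,"dy": 1,"dz": 0,"yaw": -0.35}
    - {"claw": 1,"dx": -0.25,"dy": 0.95,"dz": 0,"yaw": -0.35}
    - {"claw": 1,"dx": -0.3,"dy": 0.95,"dz": 0,"yaw": -0.35}
    - {"claw": 1,"dx": -0.35,"dy": 0.95,"dz": 0,"yaw": -0.35}

```text
time_s: 37.42
ee_pos: [462.0, 163.4, 135.3]
ee_rot: [174.7, -5.9, 31.1]
force: [0.3, 1.0, -1.1]
gripper_width: 13.8
```

```bash
 python3 go.py 517.7 -314.6 60 87.15
```

```text
t 37.42 pos [462.  163.4 135.3] rot [174.7  -5.9  31.1] w 13.8 F [ 0.3  1.  -1.1] | dx -9.98 dy 21.90 dz 3.76 yaw -6.52 (world d [  55.7 -478.   -75.3])
tilt xy [ 7.7  -1.51] rad/tan 6.76 -3.99 q [ 21.   11.5 112.2  -5.5  49.7  83.4] qv [-21.  -5.   5.   3.  -2. -46.]
```

Request:
drive_tool:
  moves:
    - {"claw": 1,"dx": -0.4,"dy": 0.9,"dz": 0,"yaw": -0.35}
    - {"claw": 1,"dx": -0.45,"dy": 0.9,"dz": 0,"yaw": -0.35}
    - {"claw": 1,"dx": -0.5,"dy": 0.85,"dz": 0.05,"yaw": -0.35}
    - {"claw": 1,"dx": -0.55,"dy": 0.85,"dz": 0.05,"yaw": -0.35}
    - {"claw": 1,"dx": -0.6,"dy": 0.8,"dz": 0.05,"yaw": -0.35}

```text
time_s: 38.05
ee_pos: [472.1, 59.5, 138.1]
ee_rot: [173.3, -4.2, 46.6]
force: [-0.7, 0.2, -1.1]
gripper_width: 13.6
```

Request:
drive_tool:
  moves:
    - {"claw": 1,"dx": -0.65,"dy": 0.75,"dz": 0,"yaw": -0.35}
    - {"claw": 1,"dx": -0.7,"dy": 0.7,"dz": 0,"yaw": -0.35}
    - {"claw": 1,"dx": -0.75,"dy": 0.65,"dz": 0,"yaw": -0.35}
    - {"claw": 1,"dx": -0.8,"dy": 0.6,"dz": 0,"yaw": -0.35}
    - {"claw": 1,"dx": -0.8,"dy": 0.55,"dz": 0,"yaw": -0.35}

```text
time_s: 38.67
ee_pos: [475.8, -43.5, 143.0]
ee_rot: [172.4, -2.3, 62.0]
force: [0.2, -0.6, -0.8]
gripper_width: 13.9
```

```bash
 python3 go.py 517.7 -314.6 60 87.15; python3 -c "
from h import *
g=grab_frame('side');cv2.imwrite('pics/s25.png',g['color'])"
```

```text
t 38.67 pos [475.8 -43.5 143. ] rot [172.4  -2.3  62. ] w 13.9 F [ 0.2 -0.6 -0.8] | dx -10.98 dy 8.21 dz 4.15 yaw -2.93 (world d [  41.9 -271.1  -83. ])
tilt xy [ 7.73 -1.56] rad/tan 7.84 -0.84 q [ -6.1   9.3 113.7  -1.   49.   22.6] qv [-21.   1.  -2.   4.   1. -48.]
```

View pics/s25.png

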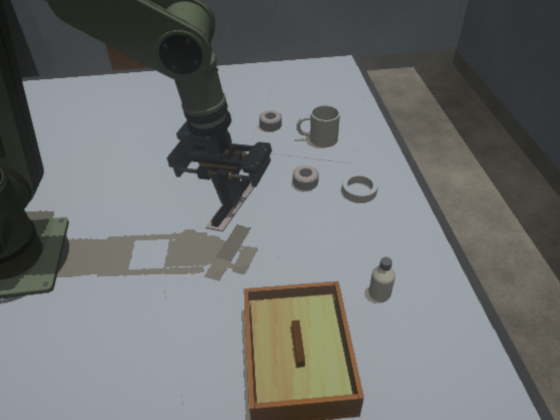

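Request:
drive_tool:
  moves:
    - {"claw": 1,"dx": -0.85,"dy": 0.5,"dz": 0.05,"yaw": -0.35}
    - {"claw": 1,"dx": -0.9,"dy": 0.45,"dz": 0.05,"yaw": -0.35}
    - {"claw": 1,"dx": -0.95,"dy": 0.4,"dz": 0.05,"yaw": -0.35}
    - {"claw": 1,"dx": -0.95,"dy": 0.35,"dz": 0.05,"yaw": -0.35}
    - {"claw": 1,"dx": -1,"dy": 0.3,"dz": 0.05,"yaw": -0.35}

```text
time_s: 39.35
ee_pos: [476.7, -148.4, 142.5]
ee_rot: [172.1, -0.1, 77.2]
force: [-0.1, -0.8, -1.2]
gripper_width: 13.6
```

Request:
drive_tool:
  moves:
    - {"claw": 1,"dx": -1,"dy": 0.25,"dz": 0.05,"yaw": -0.35}
    - {"claw": 1,"dx": -1,"dy": 0.2,"dz": 0.05,"yaw": -0.35}
    - {"claw": 1,"dx": -1,"dy": 0.15,"dz": 0.05,"yaw": -0.2}
    - {"claw": 1,"dx": -1,"dy": 0.15,"dz": 0.05,"yaw": 0}
    - {"claw": 1,"dx": -1,"dy": 0.15,"dz": 0.05,"yaw": 0}

```text
time_s: 39.98
ee_pos: [479.3, -251.5, 141.7]
ee_rot: [172.2, 0.9, 85.0]
force: [0.5, -0.2, -1.3]
gripper_width: 13.4
```

```bash
 python3 go.py 517.7 -314.6 60 87.15
```

```text
t 39.98 pos [ 479.3 -251.5  141.7] rot [172.2   0.9  85. ] w 13.4 F [ 0.5 -0.2 -1.3] | dx -2.97 dy 2.19 dz 4.09 yaw -0.26 (world d [ 38.4 -63.1 -81.7])
tilt xy [ 7.7  -1.56] rad/tan 7.55 2.2 q [-30.5  15.  106.2   3.3  51.4 -27.4] qv [-16.   7. -10.   3.   4. -17.]
```

Request:
drive_tool:
  moves:
    - {"claw": 1,"dx": -0.9,"dy": 0.4,"dz": 0.1,"yaw": -0.15}
    - {"claw": 1,"dx": -0.9,"dy": 0.4,"dz": 0.2,"yaw": -0.1}
    - {"claw": 1,"dx": -0.8,"dy": 0.4,"dz": 0.3,"yaw": 0}
    - {"claw": 1,"dx": -0.2,"dy": 0.2,"dz": 0.4,"yaw": 0}
    - {"claw": 1,"dx": 0,"dy": 0,"dz": 0,"yaw": 0}

```text
time_s: 40.6
ee_pos: [505.3, -311.0, 126.0]
ee_rot: [172.3, 1.1, 86.9]
force: [0.2, -0.2, -1.3]
gripper_width: 13.7
```

```bash
 python3 go.py 517.7 -314.6 60 87.15; python3 - <<'E'
from h import *
g=grab_frame("side"); crop(g,220,210,400,420,2.8 and 3,"s26.png")
g=grab_frame("top"); crop(g,350,170,490,280,5,"t26.png")
E
```

```text
t 40.60 pos [ 505.3 -311.   126. ] rot [172.3   1.1  86.9] w 13.7 F [ 0.2 -0.2 -1.3] | dx -0.15 dy 0.63 dz 3.30 yaw -0.03 (world d [ 12.4  -3.6 -66. ])
tilt xy [ 7.62 -1.48] rad/tan 7.26 2.73 q [-34.5  20.4 100.6   3.9  51.9 -33.7] qv [-0. -0. -0.  0.  0.  0.]
```

View pics/s26.png

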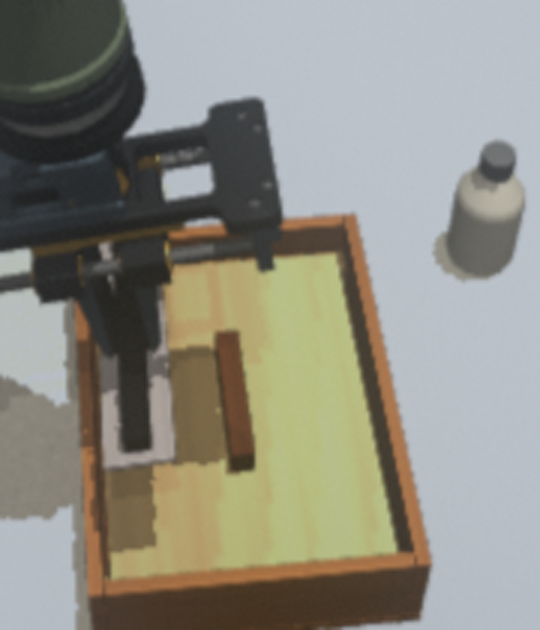

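View pics/t26.png

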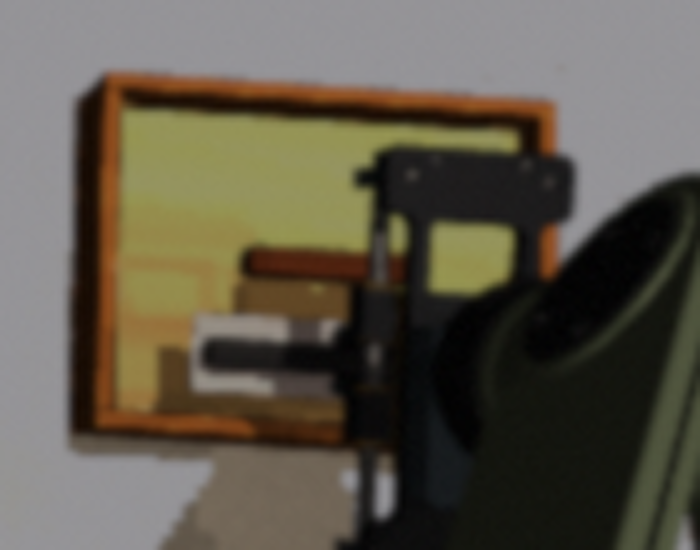

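Request:
drive_tool:
  moves:
    - {"claw": 1,"dx": -0.1,"dy": 0.15,"dz": 0.9,"yaw": 0}
    - {"claw": 1,"dx": 0,"dy": 0,"dz": 1,"yaw": 0}
    - {"claw": 1,"dx": 0,"dy": 0,"dz": 0.7,"yaw": 0}
    - {"claw": 1,"dx": 0,"dy": 0,"dz": 0,"yaw": 0}

```text
time_s: 41.2
ee_pos: [515.5, -313.0, 72.3]
ee_rot: [172.3, 1.1, 87.0]
force: [-0.7, -0.5, -1.9]
gripper_width: 13.7
```

```bash
 python3 go.py 517.7 -314.6 60 87.15; python3 - <<'E'
from h import *
g=grab_frame("side"); crop(g,220,210,400,420,2.8 and 3,"s27.png")
g=grab_frame("top"); crop(g,350,170,490,280,5,"t27.png")
E
```

```text
t 41.20 pos [ 515.5 -313.    72.3] rot [172.3   1.1  87. ] w 13.7 F [-0.7 -0.5 -1.9] | dx -0.07 dy 0.11 dz 0.62 yaw -0.02 (world d [  2.2  -1.6 -12.3])
tilt xy [ 7.63 -1.47] rad/tan 7.29 2.7 q [-34.1  24.5 103.1   4.3  45.4 -33.9] qv [ 0. -1. -0. -0. -0. -0.]
```

View pics/s27.png

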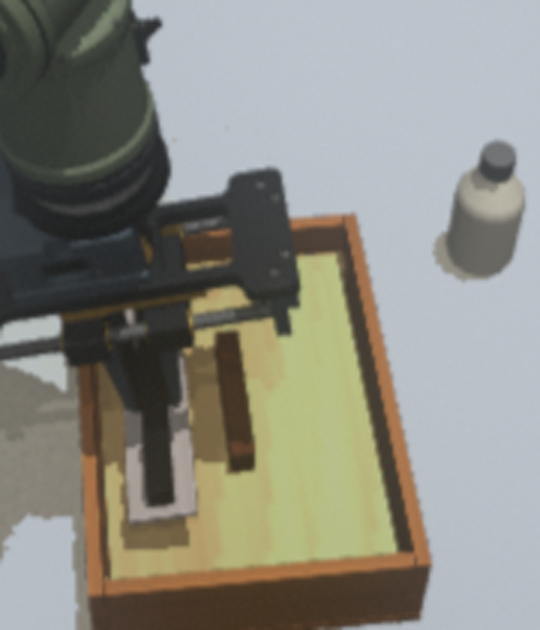

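View pics/t27.png

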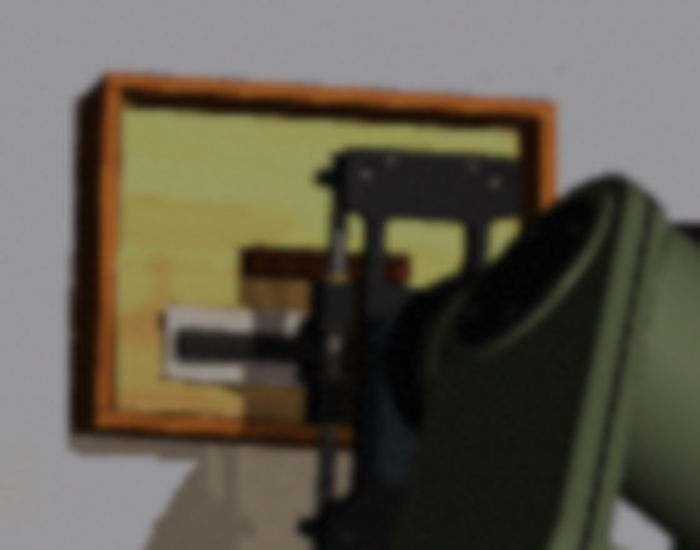

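Request:
drive_tool:
  moves:
    - {"claw": 1,"dx": -0.05,"dy": 0.05,"dz": 0.2,"yaw": 0}
    - {"claw": 1,"dx": 0,"dy": 0,"dz": 0.2,"yaw": 0}
  grip_force: 6

```text
time_s: 41.55
ee_pos: [519.3, -315.7, 67.3]
ee_rot: [172.0, 1.3, 87.0]
force: [-0.2, -0.5, -1.3]
gripper_width: 14.1
```

Request:
drive_tool:
  moves:
    - {"claw": 1,"dx": 0,"dy": 0,"dz": 0.15,"yaw": 0}
    - {"claw": 1,"dx": 0,"dy": 0,"dz": 0.15,"yaw": 0}

```text
time_s: 41.8
ee_pos: [520.4, -316.3, 61.6]
ee_rot: [171.9, 1.3, 87.0]
force: [0.0, -0.8, -0.1]
gripper_width: 13.8
```

```bash
 python3 go.py 517.7 -314.6 55 87.15; python3 - <<'E'
from h import *
g=grab_frame("side"); crop(g,220,210,400,420,2.8 and 3,"s28.png")
E
```

```text
t 41.80 pos [ 520.4 -316.3   61.6] rot [171.9   1.3  87. ] w 13.8 F [ 0.  -0.8 -0.1] | dx 0.08 dy -0.14 dz 0.33 yaw -0.02 (world d [-2.7  1.7 -6.6])
tilt xy [ 7.98 -1.73] rad/tan 7.72 2.67 q [-34.   25.5 103.3   4.4  43.7 -34.1] qv [ 0.  2.  1.  0. -3. -0.]
```

View pics/s28.png

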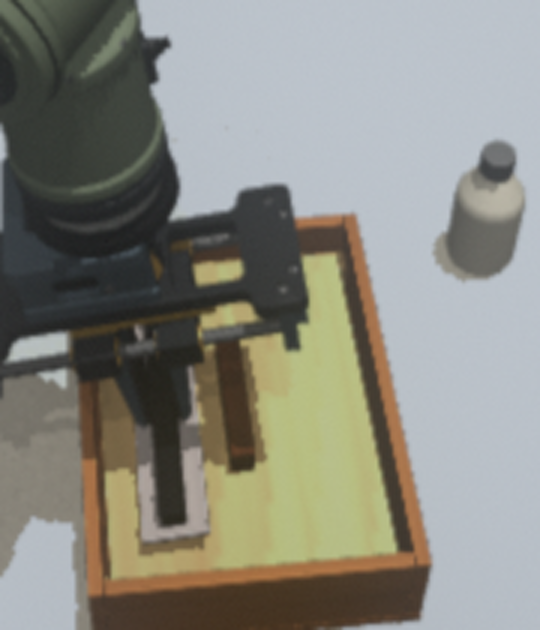

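Request:
drive_tool:
  moves:
    - {"claw": 1,"dx": 0.05,"dy": -0.12,"dz": 0.15,"yaw": 0}
    - {"claw": 1,"dx": 0,"dy": 0,"dz": 0.15,"yaw": 0}
  grip_force: 4

```text
time_s: 42.1
ee_pos: [519.4, -315.2, 55.1]
ee_rot: [171.8, 1.3, 86.9]
force: [1.4, 2.3, 2.1]
gripper_width: 14.4
```

```bash
 python3 go.py 517.7 -314.6 55 87.15; python3 - <<'E'
from h import *
g=grab_frame("side"); crop(g,220,210,400,420,2.8 and 3,"s29.png")
E
```

```text
t 42.10 pos [ 519.4 -315.2   55.1] rot [171.8   1.3  86.9] w 14.4 F [1.4 2.3 2.1] | dx 0.03 dy -0.09 dz 0.01 yaw -0.03 (world d [-1.7  0.6 -0.1])
tilt xy [ 8.06 -1.72] rad/tan 7.78 2.71 q [-34.   25.8 103.9   4.6  42.7 -34.2] qv [ 0.  2.  0.  1. -3. -0.]
```

View pics/s29.png

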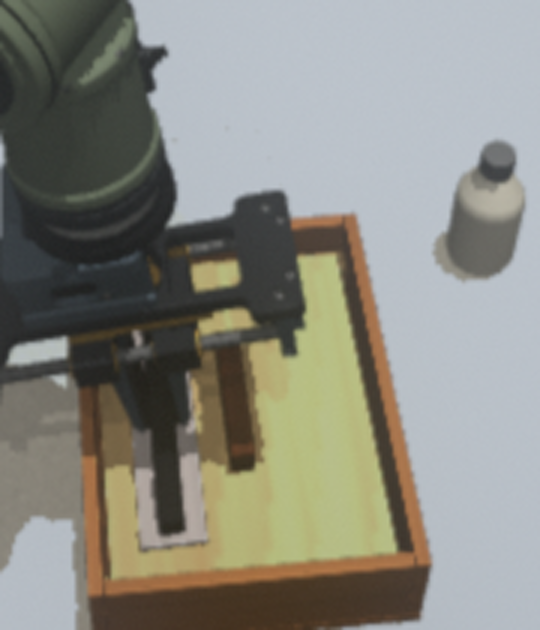

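Request:
drive_tool:
  moves:
    - {"claw": 0.4,"dx": 0,"dy": 0,"dz": 0,"yaw": 0}
    - {"claw": 0.4,"dx": 0,"dy": 0,"dz": 0,"yaw": 0}
    - {"claw": 0.4,"dx": 0,"dy": 0.03,"dz": -0.5,"yaw": 0}
    - {"claw": 0.4,"dx": 0,"dy": 0.1,"dz": -1,"yaw": 0}
    - {"claw": 0.4,"dx": 0,"dy": 0,"dz": -1,"yaw": 0}

```text
time_s: 42.78
ee_pos: [514.0, -313.4, 105.6]
ee_rot: [172.0, 1.2, 87.0]
force: [0.1, -0.7, -0.4]
gripper_width: 27.0
```

```bash
 python3 go.py 517.7 -314.6 55 87.15; python3 - <<'E'
from h import *
g=grab_frame("side"); crop(g,220,210,400,420,2.8 and 3,"s30.png")
E
```

```text
t 42.77 pos [ 514.  -313.4  105.6] rot [172.    1.2  87. ] w 27.0 F [ 0.1 -0.7 -0.4] | dx -0.05 dy 0.19 dz 2.53 yaw -0.02 (world d [  3.7  -1.2 -50.6])
tilt xy [ 7.88 -1.64] rad/tan 7.58 2.7 q [-34.2  22.2 101.2   4.1  49.2 -33.7] qv [ -1. -12.  -8.  -1.  20.   1.]
```

View pics/s30.png

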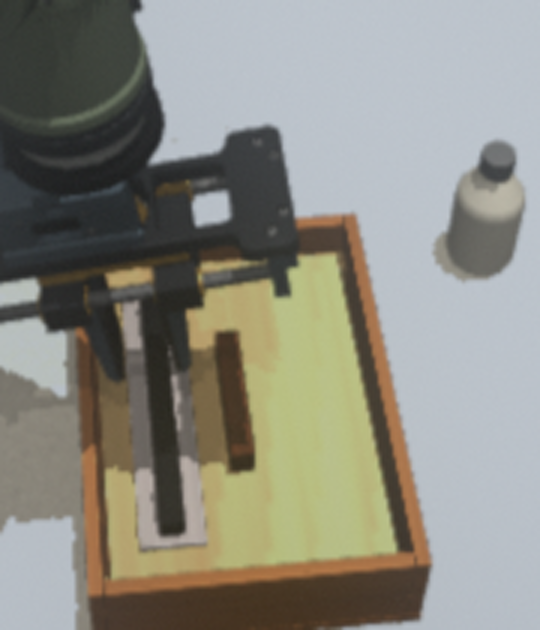

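The straightedge lies on the divider, clear of the fingers. I'll back off towards the base so that both cameras see the box.

Request:
drive_tool:
  moves:
    - {"claw": 0.4,"dx": 0,"dy": 0,"dz": -1,"yaw": 0}
    - {"claw": 0.4,"dx": 0.5,"dy": -0.3,"dz": -1,"yaw": 0}
    - {"claw": 0.4,"dx": 1,"dy": -0.8,"dz": -0.5,"yaw": 0}
    - {"claw": 0.4,"dx": 1,"dy": -0.8,"dz": 0,"yaw": 0}
    - {"claw": 0.4,"dx": 1,"dy": -0.8,"dz": 0,"yaw": 0}

```text
time_s: 43.45
ee_pos: [456.5, -237.8, 152.6]
ee_rot: [171.6, 1.5, 86.9]
force: [0.4, -0.4, 0.3]
gripper_width: 27.3
```

Request:
drive_tool:
  moves:
    - {"claw": 0.4,"dx": 1,"dy": -0.8,"dz": 0,"yaw": 0}
    - {"claw": 0.4,"dx": 1,"dy": -0.8,"dz": 0,"yaw": 0}
    - {"claw": 0.4,"dx": 1,"dy": -0.6,"dz": 0,"yaw": 0}
    - {"claw": 0.4,"dx": 0.8,"dy": 0,"dz": 0,"yaw": 0}
    - {"claw": 0.4,"dx": 0,"dy": 0,"dz": 0,"yaw": 0}

```text
time_s: 44.08
ee_pos: [410.6, -153.1, 145.1]
ee_rot: [171.7, 1.4, 87.0]
force: [1.0, 0.5, 0.2]
gripper_width: 27.5
```

```bash
 python3 go.py 517.7 -314.6 55 87.15; python3 - <<'E'
from h import *
g=grab_frame("side"); cv2.imwrite("pics/s31f.png",g["color"]);crop(g,235,270,375,420,4,"s31.png")
g=grab_frame("top"); crop(g,350,170,490,280,5,"t31.png");cv2.imwrite("pics/t31f.png",g["color"])
E
```

```text
t 44.08 pos [ 410.6 -153.1  145.1] rot [171.7   1.4  87. ] w 27.5 F [1.  0.5 0.2] | dx -7.78 dy 5.77 dz 4.50 yaw -0.02 (world d [ 107.1 -161.5  -90.1])
tilt xy [ 8.2  -1.82] rad/tan 8.31 1.16 q [-23.1   5.5 118.2   2.1  48.  -21.5] qv [-1. -1.  0. -0. -0.  0.]
```

View pics/s31.png

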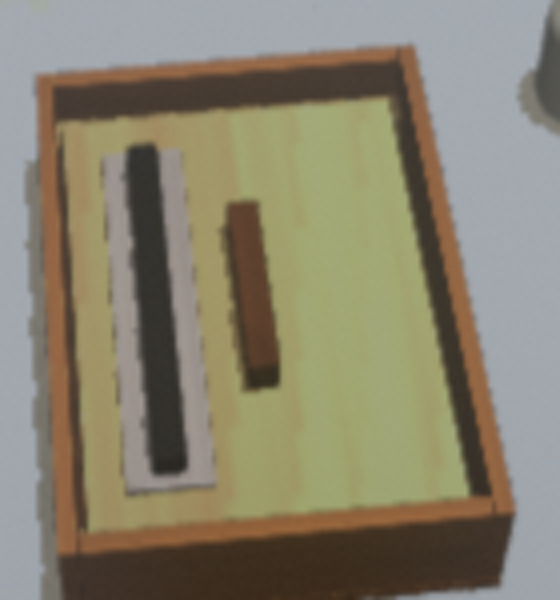

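View pics/t31.png

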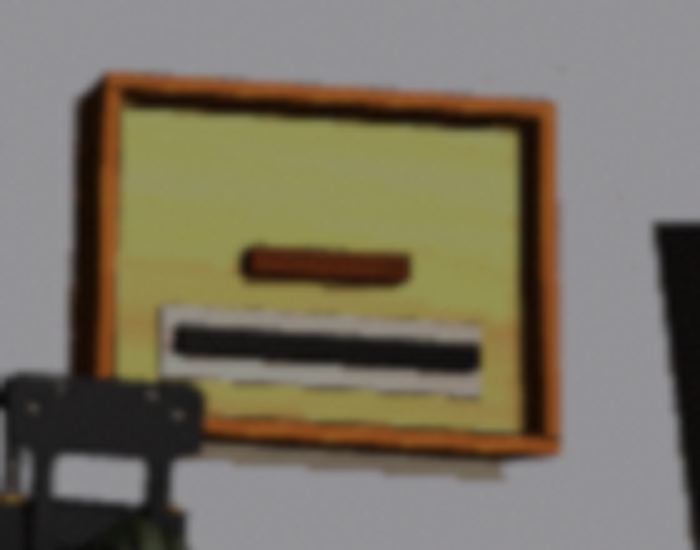

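View pics/s31f.png

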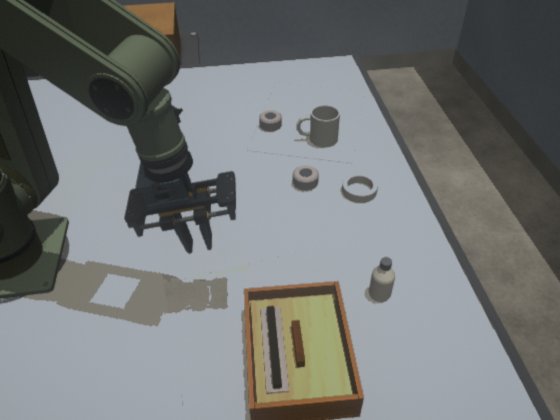

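```bash
python3 - <<'E'
from box import *
g=grab_frame("side"); f=grab_frame("top")
U=lambda p,s,x,y:np.array(p,float)/s+[x,y]-.5+.5/s
a=np.radians(-2.85);R=np.array([[np.cos(a),-np.sin(a)],[np.sin(a),np.cos(a)]])
def b(W): return ((W[:,:2]-[560.6,-316.7])@R)
st=b(ray(g,U([(103,152),(182,150),(214,485),(127,494)],4,235,270),48)); print("str side",st.round(1).tolist(),st.mean(0))
st=b(ray(f,U([(162,305),(482,330),(478,396),(160,378)],5,350,170),48)); print("str top",st.round(1).tolist(),st.mean(0))
d=b(ray(g,U([(58,122),(392,97),(470,495),(88,533)],4,235,270),44)); print("div side",d.round(1).tolist(),d.mean(0))
h=b(ray(f,U([(243,247),(408,258),(406,283),(243,278)],5,350,170),64)); print("handle top",h.round(1).tolist(),h.mean(0))
E
```

```text
str side [[-59.1, 80.4], [-23.3, 77.9], [-25.1, -81.7], [-59.8, -82.0]] [-41.81630478  -1.33838844]
str top [[-23.9, 77.4], [-26.1, -82.3], [-59.0, -80.0], [-60.2, 77.8]] [-42.29971739  -1.7727299 ]
div side [[-78.8, 101.9], [77.1, 100.4], [75.7, -93.8], [-76.1, -94.5]] [-0.49916414  3.49336694]
handle top [[5.0, 42.3], [4.8, -39.2], [-7.6, -38.2], [-10.4, 42.1]] [-2.04893976  1.76962662]
```

Both views put the straightedge and the divider within tolerance, so I'm handing the job in.

```bash
python3 -c "
from workcell import job
print(job.job_done())"
```

```text
the job is handed in; nothing more can be done
None
```

I packed the kit box in the order you gave and handed the job in at about 44 s of the 72 s allowed. No verdict was reported.

**What I placed:** the smallest of the three round weights went in the square pocket and the sanding block in the long pocket. The divider followed, handle up, and the straightedge last, ridge up, on the −x side of the handle.

**Last checks (both cameras):**
- **Straightedge:** it lies at about box (−42, −1.5) mm, flat and parallel to the box's long side.
- **Divider:** it looks level inside the walls and is within about 2–3.5 mm of centre. The side view gave 3.5 mm in y, but the front wall hides its near edge there. The handle in the top view gave about 2 mm in x and y.
- **Weight and block:** both sat inside their pockets before the divider covered them. I judged this by eye, without measuring the offsets, and could not see them afterwards.
- **Gripper:** open and clear of everything when I handed in.
- **Bystanders:** the mug, tape roll and glue bottle look unmoved in the final side picture, judged by eye only.

**What went less well:** the tool slowly tilted to about 8° over the run, and I had no move to correct it. The divider and straightedge therefore came down slightly tilted. Each was lowered until it touched at a light grip force (4–6 N), then released, and both settled flat.

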